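Fit the tube head to the shaker, load the tubes and set the speed

ROBOT

A 6-joint arm with a two-finger parallel gripper is mounted at the origin on the work surface. World frame = base frame: x ahead of the robot, y to its left, z up, the work surface at z = 0. Lengths are in m, angles in rad, forces in N, time in s.
With the tool pointing down it reaches from about 0.35 to 0.85 m from the base axis. Payload 8.1 kg.
Tool frame: the origin (TCP) lies midway between the tips of the shut fingers; the grasp point (between the pads) lies 19 mm behind it (grip_point_offset is the distance from the TCP to the grasp point, in m); z points along the fingers, y is the line along which they close (so a half turn about z gives the same grasp; the last joint's range is limited). The gripper opens to 85 mm and grips with 20 to 120 N. Pads are 22 mm wide; open, the fingers measure 114 mm over their backs; the gripper's body (76 mm by 85 mm) begins 54 mm behind the grasp point. The pads swing forward as they close: fully open they stand 13 mm farther back than shut.
Start: joints at [-1.25, 0.13, 1.488, -0, 1.523, -0.085], TCP at [0.237, -0.551, 0.231] pointing down, gripper open.
Joint ranges: [-2.96, 2.96], [-0.89, 2.26], [0.02, 2.5], [-1.34, 4.48], [0, 2.73], [-2.66, 2.66]. Speed limits (rad/s): [2.39, 2.39, 2.79, 3.14, 3.14, 3.14].

INTERFACE

Orientations are given as [roll, pitch, yaw] about the fixed x, y, z axes, in that order (R = Rz(yaw) Ry(pitch) Rx(roll)).
In Python, from workcell import * gives the robot as it stands.
- The arm moves only by the shell command python3 -m crank 'ROWS' [OPENING]. ROWS is JSON, a list of rows, each a list of 4 numbers: the shift along the tool's x, y, z in m, then the turn about the tool's z in degrees. A call has 1 to 10 rows; each row is the pose to reach, as a shift and turn from the pose commanded when the call began, along the tool's axes at that moment; what a row does not reach only later rows make up. A row lasts 1/12 s, in which the tool goes at most 41.7 mm and 7.16 degrees, less where a joint would pass 70% of its speed; a pose out of reach is approached as far as the arm can. A call with a gripper value outside its range is refused whole. OPENING is the opening, from 0 (shut) to 1 (fully open), set as the call begins (- or left out, the last holds). The fingers move at their own pace and stop on an object; the grip force is fixed at half the most. Time passes only in rows, so rows that repeat a pose let the fingers close. It gives the time, the measured TCP pose, the force, the opening and the grip force at its end, in the units of the state.
- sense(): the state, without advancing time (a new reading comes with each control period).
- grab_frame(name): name is "scene" or "top"; returns the picture (420x560x3 uint8, red, green, blue); there is no depth.
- camera_info(name): a dict with "fovy" (degrees; the focal length in pixels is half the picture's height over the tangent of half this angle, whatever the lens; pixels are square), "cx", "cy" (the principal point, pixels), "xyz" and "rotation" of the camera in the world. Camera axes: x right, y down, z forward; pixel columns grow to the right and rows downward; lengths in m; the calibration is good to about 2 mm. A picture is of the moment at which its call begins. camera_info takes no time and is no camera call.
- sign_off(): hands the job in; it is judged then, once.
The state is a dict: "clock": time; "q": joint angles; "joint_velocities": joint speeds; "effort": joint torques, N m; "tool_pos": TCP position; "orientation": TCP orientation; "contact_force": force on the tool from outside, world axes, zero at the start; "ft_torque": the same for the moment, N m; "opening": finger opening in m; "grasp_force": force on a finger pad.
Only numpy, scipy, OpenCV 4.12 (cv2) and the standard library are available. Lean on these libraries where they do the work, as an engineer would, in place of code of your own. Each camera call takes 0.05 s, during which the arm holds its last target. There are 200 camera calls.

TASK

Get the tube shaker ready for a run: lift the loose six-place tube head by its knob, turn it so that its three small holes line up with the three studs on the shaker's drive plate, and slide it down until it sits fully home. Then draw every capped tube straight up out of the blue cooling block, keep it upright and lower it (do not drop it) to the bottom of a free place in the head, one tube per place. When all are loaded, turn the speed dial clockwise to the red mark, and leave the tip box, the bottle and the carton where they stand.

Things in the scene. Friction and masses are not known exactly. Their poses are not given: they have to be found in the camera images.
- shaker: Tube shaker, fixed to the bench: white housing 220 (x) by 340 (y) mm, flat top deck 70 mm above the bench. Origin: centre of its underside, on the bench; its z is up. In its frame the drive plate's axis is at (0, -65) mm and the speed dial's axis at (0, +105) mm.
- hub (a point): Centre of the top face of the shaker's round aluminium drive plate (diameter 116 mm, 80 mm above the bench); z up. Three upright studs, diameter 8 mm, 25 mm tall, the last 6 mm tapered to 3 mm, stand on it 34 mm from the centre at 30, 150 and 270 degrees anticlockwise from this point's x axis. The plate can be turned but is stiff (0.5 N m); its angle varies.
- head: Tube head: loose white disc, diameter 170, 45 mm thick, 0.6 kg, on the bench. Origin: centre of underside, z up. Central black round knob, diameter 30, from 45 to 91 mm up. Three 11 mm through-holes 34 mm from the centre at 30, 150, 270 degrees from its x axis (any of 3 turns fits). Six tube places: 32 mm bores 62 mm from the centre at 0, 60 .. 300 degrees, floor 7 mm up.
- block: Blue cooling block, loose, 1.6 kg: 190 (x) by 124 (y) by 100 mm tall. Origin: centre of its underside; z is up. Six pockets of diameter 31.5 mm at x = -66, 0, 66 and y = -33, 33 mm in its frame, their floor 6 mm above the bench; some may be empty.
- tube0: 50 ml tube; four to six are present, in any pockets. Body diameter 29 mm with a tapered foot (10 mm wide at the end, full width from 16 mm up), orange cap of diameter 34 mm from 99 to 116 mm above the foot; about 60 g. Origin: centre of its foot; z points to the cap. In the block only the cap stands out, its lower edge 5 mm above the block.
- tube1: 50 ml tube; four to six are present, in any pockets. Body diameter 29 mm with a tapered foot (10 mm wide at the end, full width from 16 mm up), orange cap of diameter 34 mm from 99 to 116 mm above the foot; about 60 g. Origin: centre of its foot; z points to the cap. In the block only the cap stands out, its lower edge 5 mm above the block.
- tube2: 50 ml tube; four to six are present, in any pockets. Body diameter 29 mm with a tapered foot (10 mm wide at the end, full width from 16 mm up), orange cap of diameter 34 mm from 99 to 116 mm above the foot; about 60 g. Origin: centre of its foot; z points to the cap. In the block only the cap stands out, its lower edge 5 mm above the block.
- tube3: 50 ml tube; four to six are present, in any pockets. Body diameter 29 mm with a tapered foot (10 mm wide at the end, full width from 16 mm up), orange cap of diameter 34 mm from 99 to 116 mm above the foot; about 60 g. Origin: centre of its foot; z points to the cap. In the block only the cap stands out, its lower edge 5 mm above the block.
- tube4: 50 ml tube; four to six are present, in any pockets. Body diameter 29 mm with a tapered foot (10 mm wide at the end, full width from 16 mm up), orange cap of diameter 34 mm from 99 to 116 mm above the foot; about 60 g. Origin: centre of its foot; z points to the cap. In the block only the cap stands out, its lower edge 5 mm above the block.
- tube5: 50 ml tube; four to six are present, in any pockets. Body diameter 29 mm with a tapered foot (10 mm wide at the end, full width from 16 mm up), orange cap of diameter 34 mm from 99 to 116 mm above the foot; about 60 g. Origin: centre of its foot; z points to the cap. In the block only the cap stands out, its lower edge 5 mm above the block.
- dial (a joint): Speed dial on the shaker's deck, in rad, growing clockwise seen from above: 0 at its anticlockwise stop, 4.71 at the other. The red mark (mark 3 of 0 to 10) is at 81 degrees = 1.414. It starts between 0 and 0.3 and stays where it is left (friction 0.05 N m). Its grip is an upright black bar 14 mm thick, 49 mm long, its top 114 mm above the bench.
- dial_grip (a point): Point on the dial's axis at the height to grip, 107 mm above the bench; it turns with the dial, whose bar lies along this point's x axis, the white pointer end towards -x. At dial 0 this point's x axis is parallel to the shaker's x axis.
- tipbox: Bystander: box of pipette tips, green foot and clear lid, 86 by 124 by 92 mm, loose; origin at the centre of its underside.
- reagent: Bystander: white plastic bottle with a blue cap, diameter 68 mm, 130 mm tall, loose; origin at the centre of its underside.
- carton: Bystander: small cardboard carton 55 by 55 by 105 mm standing upright, loose; origin at the centre of its underside.

How it is judged:
By the outcome, as a careful person would: the job done as asked, in the order asked, and still so for the second after the job is handed in, with the robot touching nothing.
Of tube0, tube1, tube2, tube3, tube4, tube5 only 4 to 6 are there at a start; the rules pass over those that are not, and their reading is None.
At some moment in a run one of block may be knocked a few centimetres aside while the robot is not near it.
It also fails if it takes over 208 s, if anything falls off the work surface, if the arm or the gripper's body presses on something with over 40 N, if the wrist force passes 120 N, or if a joint passes its speed limit or range.

## Working session

There is one attempt and no reset: what is moved stays moved. The work goes in short steps, Python scripts to look and compute and a shell command to move; the robot and the scene stay as the last step left them, time stands still between calls to the robot, and variables do not carry over. Pictures are saved under pics/ and viewed, at most 19 in all, crops included, and the job is handed in when it is done.

```bash
mkdir -p pics; ls
python3 - <<'E'
from workcell import *
import cv2
for n in("scene","top"):
    cv2.imwrite(f"pics/{n}0.png",cv2.cvtColor(grab_frame(n),cv2.COLOR_RGB2BGR)); print(n,camera_info(n))
print(sense())
E
```

```text
pics
scene {'fovy': 43.30130986768123, 'cx': 288.04372087341125, 'cy': 213.66469417877008, 'xyz': array([1.40867297, 0.7310244 , 0.95025858]), 'rotation': array([-2.22872435, -0.02166257,  2.33041842])}
top {'fovy': 54.32348375587615, 'cx': 277.42518500328043, 'cy': 210.37874142723518, 'xyz': array([ 0.50654852, -0.00445566,  1.00721004]), 'rotation': array([-3.04590066,  0.0159787 , -1.59137339])}
{'clock': 0.1, 'q': array([-1.25041040e+00,  1.31061214e-01,  1.48918070e+00,  1.54205023e-05,
        1.52300601e+00, -8.53944821e-02]), 'joint_velocities': array([ 0.00038236, -0.00022348, -0.00275481,  0.00014831,  0.00111591,
        0.00054515]), 'effort': array([ 2.17734145e-03, -5.70955896e+01, -5.01940119e+01, -5.74027908e-06,
        8.22331582e-03, -6.74662510e-05]), 'tool_pos': array([ 0.236713  , -0.55079036,  0.23035826]), 'orientation': array([-3.13994472e+00, -1.56525263e-04,  4.05779533e-01]), 'contact_force': array([ 0.12220478, -0.49058209, -0.76868693]), 'ft_torque': array([-0.01590584, -0.02178301, -0.00685143]), 'grasp_force': 0.0, 'opening': 0.08563247314577582}
```

View pics/scene0.png

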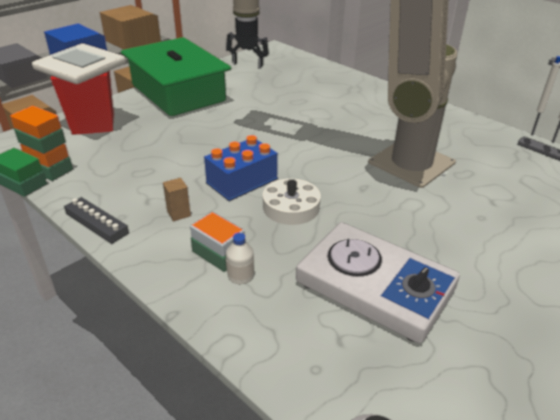

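View pics/top0.png

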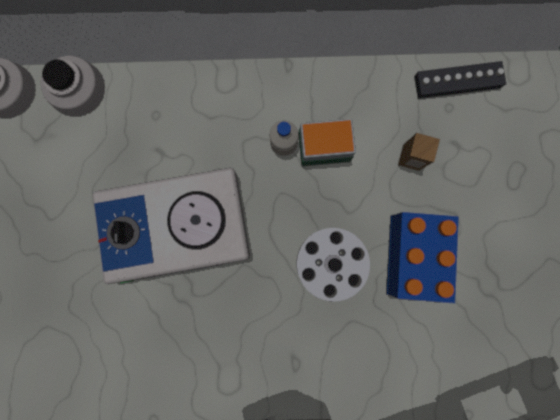

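The top view shows the shaker left (plate ~(196,219), dial ~(123,233)), the head at ~(334,264), and a block with six caps at ~(430,257). I'll enlarge these areas next.

```bash
cat > h.py <<'E'
import numpy as np,cv2
from scipy.spatial.transform import Rotation as R
from workcell import *
def ray(n,u,v):
    c=camera_info(n);f=210/np.tan(np.radians(c["fovy"]/2))
    d=np.array([(u-c["cx"])/f,(v-c["cy"])/f,1]);return np.array(c["xyz"]),R.from_euler("xyz",c["rotation"]).as_matrix()@d
def at(n,u,v,z):
    o,d=ray(n,u,v);return (o+d*(z-o[2])/d[2])[:2]
def proj(n,p):
    c=camera_info(n);f=210/np.tan(np.radians(c["fovy"]/2))
    q=(np.atleast_2d(p)-c["xyz"])@R.from_euler("xyz",c["rotation"]).as_matrix()
    return q[:,:2]/q[:,2:]*f+[c["cx"],c["cy"]]
def crop(n,u0,v0,w,h,k,name):
    g=grab_frame(n);cv2.imwrite("pics/raw_"+name,g[:,:,::-1])
    c=g[v0:v0+h,u0:u0+w,::-1];c=cv2.convertScaleAbs(cv2.resize(c,None,fx=k,fy=k,interpolation=cv2.INTER_CUBIC),alpha=1.3)
    for i in range(0,w,10): cv2.line(c,(i*k,0),(i*k,6 if i%50 else 14),(0,255,255),1)
    for i in range(0,h,10): cv2.line(c,(0,i*k),(6 if i%50 else 14,i*k),(0,255,255),1)
    cv2.imwrite("pics/"+name,c)
E
python3 - <<'E'
from h import *
crop("top",90,160,160,120,5,"shk.png")
crop("top",290,210,180,100,4,"hb.png")
print(proj("top",[[.5,.3,.08],[.4,-.1,.045]]))
# shaker corners at z=.07, rough
for u,v in[(94,191),(234,169),(247,261),(106,282)]: print(at("top",u,v,.07))
for u,v in[(401,213),(459,215),(457,301),(397,299)]: print("blk",at("top",u,v,.1))
g=grab_frame("top");hsv=cv2.cvtColor(g,cv2.COLOR_RGB2HSV)
m=cv2.inRange(hsv,(5,150,120),(22,255,255));m[:200]=0
n,l,s,c=cv2.connectedComponentsWithStats(m)
for i in range(1,n):
    if s[i,4]>60: print("cap",c[i],s[i,4],at("top",*c[i],.117))
E
```

```text
[[149.5747753  255.35008248]
 [326.34125502 295.10344244]]
[0.6515609  0.43469906]
[0.69576155 0.1077245 ]
[0.48260117 0.08029939]
[0.4415921  0.40245398]
blk [ 0.58203462 -0.26531154]
blk [ 0.57479691 -0.39257731]
blk [ 0.38819552 -0.37656541]
blk [ 0.39487299 -0.24742685]
cap [417.44516129 224.89032258] 155 [ 0.55400446 -0.29459413]
cap [448.25641026 227.37179487] 156 [ 0.54721024 -0.36055932]
cap [415.70512821 255.54487179] 156 [ 0.48813314 -0.28736836]
cap [446.80769231 258.09615385] 156 [ 0.48134099 -0.35349718]
cap [414.31012658 286.56962025] 158 [ 0.42238492 -0.28093534]
cap [445.48170732 289.27439024] 164 [ 0.41543202 -0.34673669]
```

View pics/shk.png

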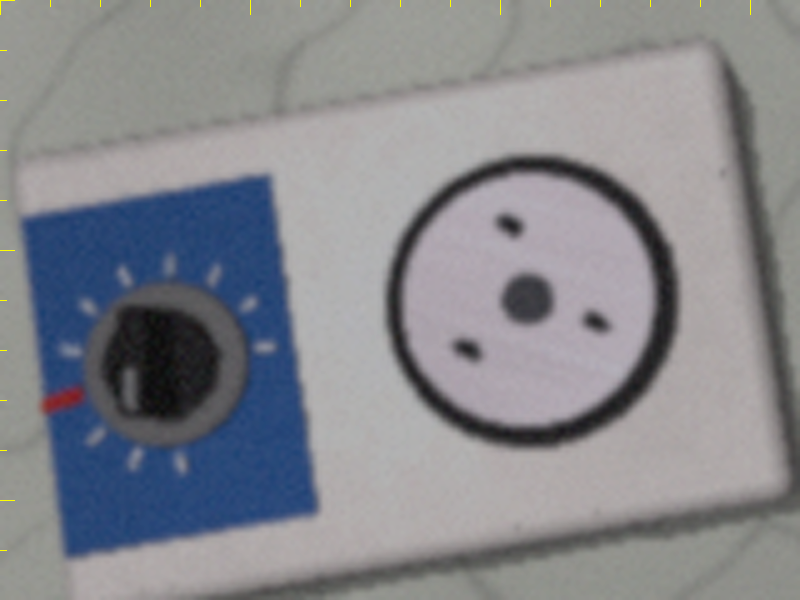

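View pics/hb.png

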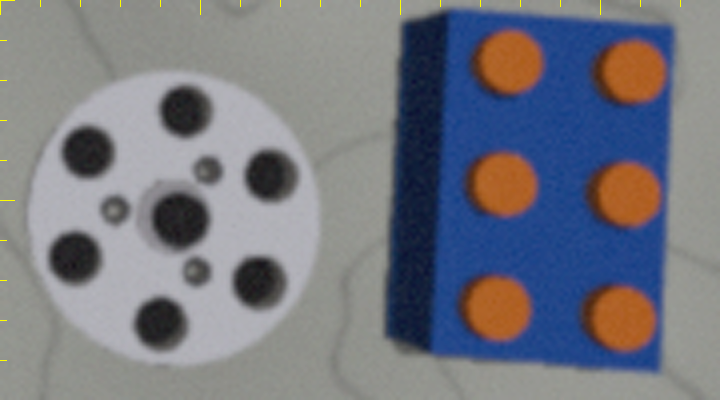

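Run:
```python
from h import *
def cu(x,y,k,u0,v0): return u0+(x+.5)/k-.5, v0+(y+.5)/k-.5
g=cv2.imread("pics/raw_shk.png",0).astype(np.uint8)
def blobs(u0,v0,w,h,thr,amin,amax,k=5):
    c=cv2.resize(g[v0:v0+h,u0:u0+w],None,fx=k,fy=k,interpolation=cv2.INTER_CUBIC)
    n,l,s,ce=cv2.connectedComponentsWithStats((c<thr).astype(np.uint8))
    return [(cu(*ce[i],k,u0,v0),s[i,4]) for i in range(1,n) if amin<s[i,4]<amax]
print("head")
H=[]
for p,a in blobs(295,225,75,78,110,60,1200):
    q=at("top",*p,.045);print(np.round(p,2),a,q);
print("plate")
for p,a in blobs(165,190,60,60,90,60,1500):
    print(np.round(p,2),a,at("top",*p,.08),at("top",*p,.0925))
# disc & plate ring centres
for nm,(u0,v0,w,h),thr,z,inv in(("ring",(160,180,75,75),90,.08,1),("disc",(292,222,83,83),150,.045,0)):
    c=cv2.resize(g[v0:v0+h,u0:u0+w],None,fx=5,fy=5,interpolation=cv2.INTER_CUBIC)
    m=((c<thr) if inv else (c>thr)).astype(np.uint8)
    ct=max(cv2.findContours(m,cv2.RETR_EXTERNAL,cv2.CHAIN_APPROX_NONE)[0],key=cv2.contourArea)
    e=cv2.fitEllipse(ct);p=cu(*e[0],5,u0,v0);print(nm,p,np.array(e[1])/5,at("top",*p,z))
    for x in (0,90): pass
for nm,pt,z in(("dialaxis ring",(166,363),.07),("mark",(63,401),.07)):
    print(nm,at("top",*cu(*pt,5,90,160),z))
```

```text
head
[345.93 226.82] 202 [ 0.55690657 -0.15093761]
[350.45 229.46] 137 [ 0.55049055 -0.16127238]
[358.38 235.32] 75 [ 0.53637723 -0.17925359]
[297.64 254.04] 1095 [ 0.4957202  -0.03608559]
[368.76 250.08] 163 [ 0.50151198 -0.20203722]
[341.58 252.14] 1198 [ 0.49803185 -0.138645  ]
[338.75 277.46] 1190 [ 0.43975069 -0.13002023]
[363.17 291.18] 75 [ 0.40731621 -0.18522141]
[359.82 292.74] 236 [ 0.40392375 -0.17734678]
[365.77 294.31] 240 [ 0.40009758 -0.19090986]
[364.15 296.44] 129 [ 0.39533247 -0.18698434]
[360.2  296.73] 103 [ 0.39482581 -0.17786175]
[315.57 297.74] 74 [ 0.39446711 -0.07495549]
[361.36 300.05] 75 [ 0.38725527 -0.18023109]
[317.81 301.59] 156 [ 0.3856299  -0.07987135]
[321.95 301.58] 116 [ 0.3854585  -0.08941846]
[329.71 301.82] 201 [ 0.38458515 -0.107279  ]
[367.99 302.04] 68 [ 0.3824612 -0.1952936]
plate
[191.56 204.59] 413 [0.61348191 0.20458973] [0.61204031 0.20177153]
[208.72 223.96] 371 [0.56826613 0.16545544] [0.5674341  0.16316482]
[183.08 229.45] 457 [0.55702283 0.22396704] [0.55634237 0.22088761]
ring (196.03237915039062, 219.88263244628905) [57.94429932 59.08924561] [0.57819685 0.19439172]Traceback (most recent call last):
  File "<stdin>", line 19, in <module>
ValueError: max() iterable argument is empty
```

Run:
```python
from h import *
cu=lambda x,y,k,u0,v0:(u0+(x+.5)/k-.5, v0+(y+.5)/k-.5)
def ang(P,c,m): 
    d=P-c;t=np.arctan2(d[:,1],d[:,0]);return np.degrees(np.angle(np.exp(1j*m*t).mean())/m),np.linalg.norm(d,axis=1)
B=np.array([at("top",*cu(x,y,4,290,210),.045) for x,y in[(187,111),(271,175),(259,282),(161,323),(74,258),(88,152)]])
S=np.array([at("top",*cu(x,y,4,290,210),.045) for x,y in[(207,170),(197,271),(115,209)]])
print("bores",B.mean(0),ang(B,B.mean(0),6));print("small",S.mean(0),ang(S,S.mean(0),3))
print("disc",at("top",*cu(174,217,4,290,210),.045),"knob top",at("top",*cu(181,220,4,290,210),.091))
T=np.array([[.61204,.20177],[.56743,.16316],[.55634,.22089]]);print("studs",T.mean(0),ang(T,T.mean(0),3))
print("dial",at("top",*cu(166,363,5,90,160),.072),"pointer",at("top",*cu(128,388,5,90,160),.114),"mark",at("top",*cu(63,401,5,90,160),.07))
C=np.array([[ 0.55400446,-0.29459413],[0.54721024,-0.36055932],[0.48813314,-0.28736836],[0.48134099,-0.35349718],[0.42238492,-0.28093534],[0.41543202,-0.34673669]])
print("block",C.mean(0), np.degrees(np.arctan2(*(C[:2].mean(0)-C[4:].mean(0))[::-1])))
print("shaker corners", [at("top",*cu(x,y,5,90,160),.07) for x,y in [(18,158),(712,42),(790,490)]])
print(sense()["q"])
# scene cross-checks
print(proj("scene",[[.5786,.1953,.08],[.55,.36,.107],[*B.mean(0),.091],[.5548,-.2945,.117]]))
```

```text
bores [ 0.47157184 -0.11763922] (np.float64(-8.662448237000504), array([0.06191801, 0.06199584, 0.06183185, 0.06163356, 0.06264697,
       0.06184917]))
small [ 0.47153821 -0.11746632] (np.float64(-38.12318544425708), array([0.03366156, 0.03410238, 0.03393207]))
disc [ 0.47127607 -0.11804985] knob top [ 0.47123669 -0.11643324]
studs [0.57860333 0.19527333] (np.float64(10.934885836236102), array([0.03406196, 0.03400161, 0.0339392 ]))
dial [0.55410772 0.36495364] pointer [0.54136369 0.3649561 ] mark [0.53773758 0.41314427]
block [ 0.48475096 -0.32061517] -5.956364277411257
shaker corners [array([0.65113359, 0.43656415]), array([0.698234  , 0.11236312]), array([0.49026296, 0.07882747])]
[-1.25042750e+00  1.30801674e-01  1.48868588e+00 -6.85078522e-06
  1.52298103e+00 -8.54166799e-02]
[[354.76422458 253.4458742 ]
 [420.43293036 272.74803802]
 [291.97914346 181.55501088]
 [229.02272557 161.33127986]]
```

```bash
cat >> h.py <<'E'
def need(x,y,z,yaw=None,q=None):
    s=sense() if q is None else q;M=R.from_euler("xyz",s["orientation"]).as_matrix()
    d=M.T@(np.array([x,y,z])-s["tool_pos"]);a=np.degrees(s["orientation"][2])
    t=0 if yaw is None else (a-yaw+180)%360-180
    print("need mm",np.round(d*1000,1),"turn",round(t,2),"| t",round(s["clock"],1),"yaw",round(a,2),"F",np.round(s["contact_force"],1),"open",round(s["opening"]*1000,1))
E
python3 -c "
from h import *
need(.4715,-.1172,.17,23.25)"; python3 -m crank '[[0,0,0,0]]' 1; python3 -c "
from h import *
need(.4715,-.1172,.17,23.25)"
```

```text
need mm [ 386.9 -305.9   61.1] turn -0.0 | t 0.2 yaw 23.25 F [ 0.6 -0.3 -0.1] open 85.5
clock: 0.33
tool_pos: [0.2368, -0.5511, 0.231]
orientation: [-3.141, -0.0, 0.406]
contact_force: [-0.2, 0.2, 0.1]
opening: 0.0855
grasp_force: 0.0
need mm [ 386.9 -306.    61.2] turn 0.0 | t 0.3 yaw 23.25 F [-0.2  0.2  0.1] open 85.5
```

```bash
python3 -m crank '[[0.03,-0.024,0,0],[0.062,-0.049,0,0],[0.094,-0.074,0,0],[0.126,-0.099,0,0],[0.158,-0.124,0,0],[0.19,-0.15,0,0],[0.22,-0.174,0,0],[0.25,-0.198,0,0],[0.28,-0.222,0,0],[0.31,-0.246,0,0]]' >/dev/null; python3 -m crank '[[0.03,-0.024,0,0],[0.06,-0.048,0.02,0],[0.077,-0.06,0.04,0],[0.077,-0.06,0.06,0],[0.077,-0.06,0.06,0],[0.077,-0.06,0.06,0]]' >/dev/null;  python3 - <<'E'
from h import *
need(.4715,-.1172,.053,23.25)
crop("top",290,210,90,100,6,"k.png")
crop("scene",230,120,110,110,5,"k2.png")
E
```

```text
need mm [  0.9   0.8 117.4] turn 0.05 | t 1.7 yaw 23.3 F [ 0.2 -0.6 -0.1] open 85.7
```

View pics/k2.png

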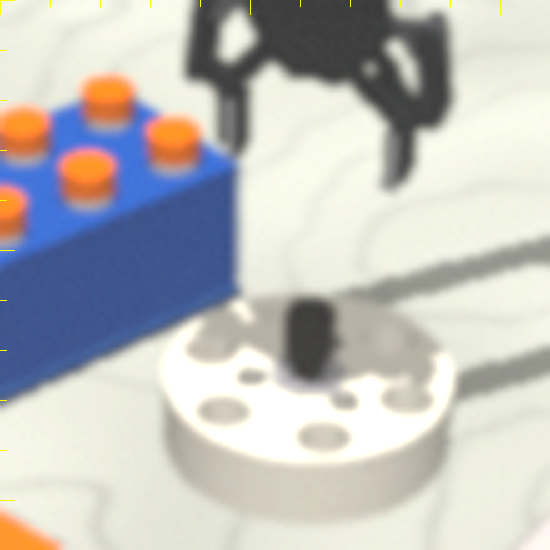

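The open fingers stand over the knob (crop ~(308,335)), free of the block. Next I go down and grip it.

```bash
python3 -m crank '[[0.001,0.001,0.025,0],[0.001,0.001,0.05,0],[0.001,0.001,0.075,0],[0.001,0.001,0.1,0],[0.001,0.001,0.11,0],[0.001,0.001,0.117,0],[0.001,0.001,0.117,0]]' ; python3 -m crank '[[0,0,0,0],[0,0,0,0],[0,0,0,0],[0,0,0,0],[0,0,0,0],[0,0,0,0],[0,0,0,0],[0,0,0,0]]' 0.1; python3 -m crank '[[0,0,-0.005,0],[0,0,-0.015,0],[0,0,-0.03,0],[0,0,-0.05,0],[0,0,-0.08,0],[0,0,-0.12,0],[0,0,-0.14,0],[0,0,-0.14,0],[0,0,-0.14,0]]'
python3 - <<'E'
from h import *
need(.5786,.1953,.195,23.25+49.2)
g=grab_frame("top");cv2.imwrite("pics/lift.png",g[:,:,::-1])
c=cv2.resize(g[190:330,280:400],None,fx=4.2,fy=4.2,interpolation=cv2.INTER_CUBIC)[:,:,::-1];cv2.imwrite("pics/liftc.png",c)
E
```

```text
clock: 2.35
tool_pos: [0.4728, -0.1184, 0.0543]
orientation: [-3.141, 0.0, 0.405]
contact_force: [-0.3, 0.2, 0.6]
opening: 0.0856
grasp_force: 0.0
clock: 3.02
tool_pos: [0.4738, -0.118, 0.0555]
orientation: [3.141, -0.001, 0.406]
contact_force: [-0.9, 1.0, 6.4]
opening: 0.0285
grasp_force: 59.1
clock: 3.77
tool_pos: [0.4734, -0.118, 0.195]
orientation: [3.14, -0.002, 0.406]
contact_force: [-0.1, 1.1, -8.4]
opening: 0.0285
grasp_force: 60.7
need mm [ 220.3 -246.4   -0. ] turn -49.2 | t 3.8 yaw 23.25 F [-0.1  1.1 -8.4] open 28.5
```

View pics/liftc.png

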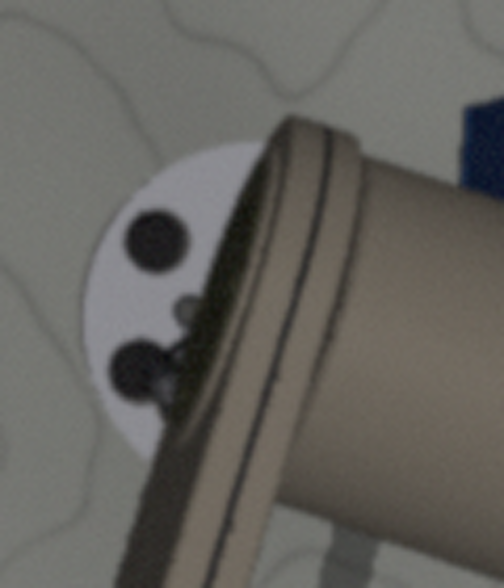

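Run:
```python
from h import *
z=.1845
f=lambda x,y:at("top",280+(x+.5)/4.2-.5,190+(y+.5)/4.2-.5,z)
a,b,c=f(157,241),f(140,370),f(188,311)
print(a,b,c,np.linalg.norm(a-b))
ya=np.degrees(np.arctan2(*(a-b)[::-1]));print(ya)
# a-b chord of hexagon; centre lies to right (−y side)
for yaw in(-8.1,-8.4,-8.7):
    for p,k in((a,None),(b,None)):
        best=[p-.062*np.array([np.cos(np.radians(yaw+60*i)),np.sin(np.radians(yaw+60*i))]) for i in range(6)]
        print(yaw,[np.round(q,4) for q in best if np.hypot(*(q-[.4725,-.1175]))<.02])
    q=c-.034*np.array([np.cos(np.radians(yaw-30+120)),np.sin(np.radians(yaw-30+120))]);print("small",q)
s=sense();print(s["tool_pos"])
```

```text
[ 0.51049211 -0.07053679] [ 0.44994136 -0.06070334] [ 0.47714915 -0.08422384] 0.06134402465041043
-9.224312889079892
-8.1 [array([ 0.4722, -0.1193])]
-8.1 [array([ 0.4731, -0.1182])]
small [ 0.47235851 -0.11788464]
-8.4 [array([ 0.472 , -0.1191])]
-8.4 [array([ 0.4728, -0.1183])]
small [ 0.47218233 -0.1178591 ]
-8.7 [array([ 0.4717, -0.1189])]
-8.7 [array([ 0.4725, -0.1185])]
small [ 0.47200629 -0.11783263]
[ 0.47216329 -0.11760832  0.192885  ]
```

```bash
python3 -m crank '[[0.01,-0.012,0,-3],[0.035,-0.04,0,-8],[0.065,-0.073,0,-14],[0.097,-0.11,0,-21],[0.13,-0.145,0,-28],[0.162,-0.18,0,-35],[0.19,-0.212,0,-42],[0.21,-0.235,0,-47],[0.22,-0.246,0,-49.2],[0.22,-0.246,0,-49.2]]' >/dev/null;  python3 -m crank '[[0,0,0,0],[0,0,0,0],[0,0,0,0]]'
python3 - <<'E'
from h import *
for i in range(6): g=grab_frame("top");need(.5786,.1953,.195,72.45)
cv2.imwrite("pics/over.png",g[:,:,::-1])
g2=grab_frame("scene");cv2.imwrite("pics/over2.png",g2[:,:,::-1])
a=cv2.resize(g[160:300,140:260],(480,560),interpolation=cv2.INTER_CUBIC);b=cv2.resize(g2[140:300,280:380],(320,512),interpolation=cv2.INTER_CUBIC)
b=np.vstack([b,np.zeros((48,320,3),np.uint8)]);cv2.imwrite("pics/overc.png",np.hstack([a,b])[:,:,::-1])
E
```

```text
clock: 4.9
tool_pos: [0.5768, 0.1938, 0.1921]
orientation: [-3.139, 0.002, 1.263]
contact_force: [-0.3, 0.2, -7.5]
opening: 0.0288
grasp_force: 61.1
need mm [ 2.   0.9 -2.2] turn -0.09 | t 5.0 yaw 72.36 F [ 0.4 -0.1 -6.6] open 28.8
need mm [ 1.8  0.6 -1.6] turn -0.1 | t 5.0 yaw 72.35 F [-0.6  0.3 -7.7] open 28.8
need mm [ 1.7  0.4 -1.1] turn -0.09 | t 5.0 yaw 72.36 F [-1.4  0.4 -6.9] open 28.4
need mm [ 1.5  0.3 -0.8] turn -0.09 | t 5.1 yaw 72.36 F [-0.4  0.5 -6.6] open 28.4
need mm [ 1.2  0.2 -0.6] turn -0.08 | t 5.2 yaw 72.37 F [ 0.2 -0.4 -6.5] open 28.6
need mm [ 1.1  0.2 -0.5] turn -0.06 | t 5.2 yaw 72.39 F [ 1.  -0.7 -6.8] open 28.6
```

View pics/overc.png

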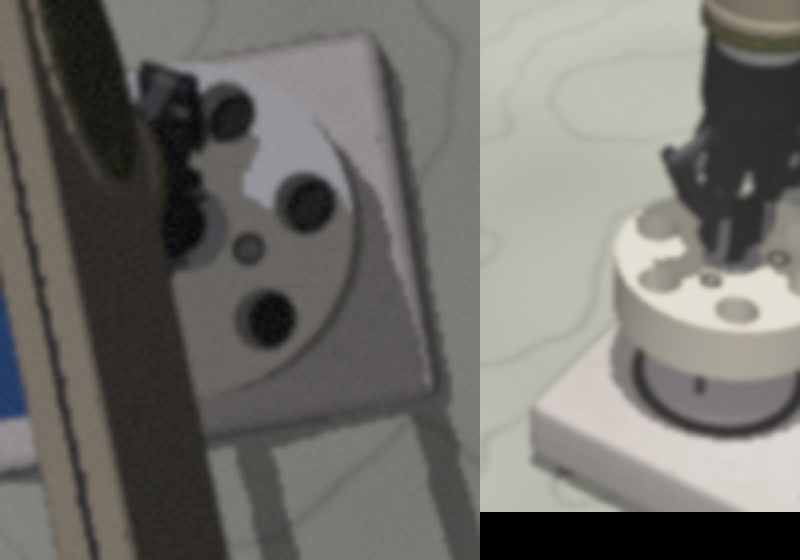

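Run:
```python
from h import *
from scipy.optimize import least_squares
z=.185
f=lambda x,y:at("top",140+(x+.5)/4-.5,160+(y+.5)/4-.5,z)
P=[f(230,112),f(305,204),f(268,319),f(248,248)]
yw=40.8; rr=[.062]*3+[.034]
def model(v):
    out=[]
    for p,r,k,off in zip(P,rr,(60,60,60,120),(0,0,0,30)):
        d=p-v[:2];a=np.degrees(np.arctan2(d[1],d[0]));n=round((a-v[2]-off)/k)
        t=np.radians(v[2]+off+n*k);out+=list(v[:2]+r*np.array([np.cos(t),np.sin(t)])-p)
    return np.array(out)*1000
s=least_squares(model,[.578,.195,-19.1],x_scale=[.01,.01,10]);print(s.x,np.round(s.fun,1));print("want yaw",10.93-30)
for i in range(4): need(.5786,.1953,.14,72.45); grab_frame("top")
```

```text
[  0.5776692    0.19157912 -20.03122412] [ 0.1  0.8  0.4 -1.1 -0.2  1.2 -0.3 -0.9]
want yaw -19.07
need mm [ 0.9  0.2 54.6] turn -0.05 | t 5.2 yaw 72.4 F [ 0.  0. -7.] open 28.7
need mm [ 0.8  0.3 54.5] turn -0.04 | t 5.3 yaw 72.41 F [-0.1  0.5 -6.9] open 28.8
need mm [ 0.7  0.3 54.5] turn -0.02 | t 5.3 yaw 72.43 F [ 0.8  0.2 -6.5] open 28.3
need mm [ 0.6  0.3 54.5] turn -0.02 | t 5.4 yaw 72.43 F [ 0.4 -0.4 -7.4] open 28.7
```

```bash
python3 -m crank '[[0.001,0,0.012,0],[0.001,0,0.022,0],[0.001,0,0.03,0],[0.001,0,0.036,0],[0.001,0,0.04,0],[0.001,0,0.04,0]]'; python3 -m crank '[[0,0,0.001,0],[0,0,0.002,0],[0,0,0.003,0],[0,0,0.003,0]]'; python3 -c "
from h import *
print(sense()['ft_torque']);need(.5786,.1953,.135,72.45)"
```

```text
clock: 5.95
tool_pos: [0.5778, 0.1959, 0.1527]
orientation: [-3.14, 0.001, 1.264]
contact_force: [0.4, 1.3, -7.6]
opening: 0.029
grasp_force: 61.0
clock: 6.28
tool_pos: [0.5783, 0.1959, 0.1514]
orientation: [3.141, 0.0, 1.265]
contact_force: [0.8, -0.3, -7.2]
opening: 0.0287
grasp_force: 61.0
[ 0.00018601 -0.05205838 -0.01133882]
need mm [-0.5  0.5 16.4] turn 0.0 | t 6.3 yaw 72.45 F [ 0.8 -0.3 -7.2] open 28.7
```

```bash
python3 -m crank '[[0,0,0.002,0],[0,0,0.004,0],[0,0,0.006,0],[0,0,0.008,0],[0,0,0.01,0],[0,0,0.01,0]]'; python3 -m crank '[[0,0,0.002,0],[0,0,0.004,0],[0,0,0.006,0],[0,0,0.007,0],[0,0,0.008,0],[0,0,0.008,0]]'; python3 -c "
from h import *
print(sense()['ft_torque']);need(.5786,.1953,.135,72.45)"
```

```text
clock: 6.78
tool_pos: [0.5782, 0.196, 0.1408]
orientation: [-3.141, -0.0, 1.264]
contact_force: [1.9, 1.0, -7.7]
opening: 0.0287
grasp_force: 61.1
clock: 7.28
tool_pos: [0.5793, 0.1969, 0.1357]
orientation: [3.139, -0.002, 1.265]
contact_force: [-2.3, 3.1, 6.2]
opening: 0.0289
grasp_force: 62.3
[ 0.25579865  0.80078739 -0.0873474 ]
need mm [-1.8 -0.2  0.7] turn 0.02 | t 7.3 yaw 72.47 F [-2.3  3.1  6.2] open 28.9
```

Seated at the expected height (.1357-.0555=.080), with the force reversing. I'll release, back off and look.

```bash
python3 -m crank '[[0,0,0,0],[0,0,0,0],[0,0,0,0],[0,0,0,0],[0,0,0,0],[0,0,0,0]]' 1; python3 -m crank '[[0,0,-0.02,0],[0,0,-0.05,0],[0,0,-0.09,0],[0,0,-0.12,0],[-0.03,0.02,-0.13,7],[-0.06,0.04,-0.13,14],[-0.1,0.06,-0.13,21],[-0.14,0.07,-0.13,28],[-0.18,0.08,-0.13,35],[-0.22,0.09,-0.13,42]]'; python3 -m crank '[[0,0.02,0,0],[0,0.05,0,0],[0,0.08,0,0],[0,0.11,0,0],[0,0.14,0,0],[0,0.16,0,0],[0,0.16,0,0]]'
python3 - <<'E'
from h import *
crop("top",140,160,110,110,5,"seat.png")
g=grab_frame("top");hsv=cv2.cvtColor(g,cv2.COLOR_RGB2HSV);cv2.imwrite("pics/raw2.png",g[:,:,::-1])
m=cv2.inRange(hsv,(5,150,120),(22,255,255));m[:200]=0
n,l,s,c=cv2.connectedComponentsWithStats(m)
for i in range(1,n):
    if s[i,4]>60: print("cap",c[i],s[i,4],at("top",*c[i],.122))
E
```

```text
clock: 7.78
tool_pos: [0.5783, 0.1958, 0.1332]
orientation: [-3.142, 0.0, 1.264]
contact_force: [-1.1, -0.1, -0.4]
opening: 0.0852
grasp_force: 0.0
clock: 8.62
tool_pos: [0.5975, -0.0412, 0.2632]
orientation: [3.142, 0.0, 0.526]
contact_force: [0.9, 0.4, 0.4]
opening: 0.0855
grasp_force: 0.0
clock: 9.2
tool_pos: [0.6795, -0.1813, 0.2619]
orientation: [3.141, 0.001, 0.528]
contact_force: [-0.1, -0.6, -0.6]
opening: 0.0854
grasp_force: 0.0
cap [417.25153374 225.05521472] 163 [ 0.55339161 -0.29253092]
```

View pics/seat.png

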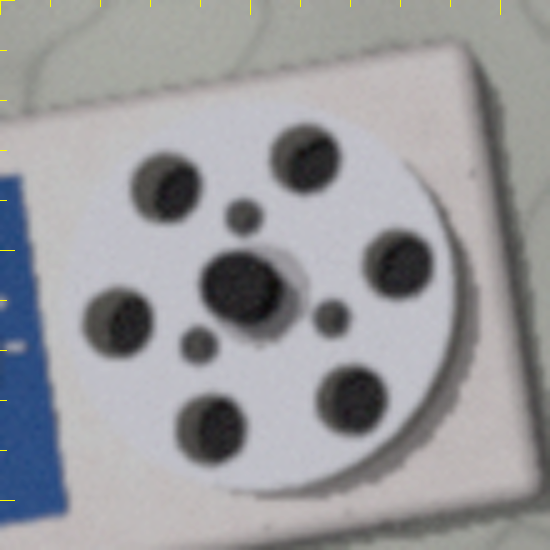

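The head is seated, with bores at crop (306,159),(398,264),(352,400),(211,430),(118,322),(167,188) and dark studs showing in all three small holes. Next I compute the place positions.

```bash
cat >> h.py <<'E'
def caps(z=.122):
    g=grab_frame("top");hsv=cv2.cvtColor(g,cv2.COLOR_RGB2HSV)
    m=cv2.inRange(hsv,(5,150,120),(22,255,255));m[:200]=0
    n,l,s,c=cv2.connectedComponentsWithStats(m)
    return [(at("top",*c[i],z),s[i,4]) for i in range(1,n) if s[i,4]>60]
E
python3 - <<'E'
from h import *
B=np.array([at("top",140+(x+.5)/5-.5,160+(y+.5)/5-.5,.125) for x,y in[(306,159),(398,264),(352,400),(211,430),(118,322),(167,188)]])
c=B.mean(0);d=B-c;t=np.degrees(np.arctan2(d[:,1],d[:,0]));print(c,t,np.linalg.norm(d,axis=1));print(B)
yaw=np.degrees(np.angle(np.exp(6j*np.radians(t)).mean())/6);print("yaw mod60",yaw)
print("disc edge", )
cc=[(417.445,224.89),(448.256,227.37),(415.705,255.545),(446.81,258.096),(414.31,286.57),(445.48,289.27)]
C=np.array([at("top",*p,.122) for p in cc]);print("caps",C,C.mean(0))
print(sense()["q"])
E
```

```text
[0.57844548 0.19498931] [ -19.5987353   -79.3128635  -139.32771316  160.63207691  100.30556174
   40.4665253 ] [0.06194234 0.0617635  0.06198702 0.06216185 0.06218363 0.06174551]
[[0.63679918 0.17421195]
 [0.58989928 0.13429714]
 [0.53143145 0.15459041]
 [0.51980146 0.21560424]
 [0.56732097 0.25616978]
 [0.62542055 0.23506237]]
yaw mod60 -19.472523171051336
disc edge
caps [[ 0.55373862 -0.29296421]
 [ 0.54698573 -0.35855856]
 [ 0.48823631 -0.28577905]
 [ 0.4814828  -0.35154165]
 [ 0.42285685 -0.27938214]
 [ 0.41595303 -0.34481116]] [ 0.48487556 -0.31883946]
[-3.29370195e-01  4.01733334e-01  1.11313743e+00  2.14749171e-04
  1.62797723e+00  7.11290710e-01]
```

```bash
python3 -c "
from h import *
c=np.array([.5784,.1954])
for a in(-19.4,-79.4,-139.4,160.6,100.6,40.6): print(a,np.round(c+.062*np.array([np.cos(np.radians(a)),np.sin(np.radians(a))]),4))
need(.5537,-.2930,.16,39)"
```

```text
-19.4 [0.6369 0.1748]
-79.4 [0.5898 0.1345]
-139.4 [0.5313 0.1551]
160.6 [0.5199 0.216 ]
100.6 [0.567  0.2563]
40.6 [0.6255 0.2357]
need mm [-166.1   36.2  102.5] turn -8.62 | t 9.3 yaw 30.38 F [-0.3  0.9  0.4] open 85.3
```

```bash
python3 -m crank '[[-0.03,0.006,0.01,-2],[-0.065,0.013,0.03,-4],[-0.1,0.021,0.05,-6],[-0.13,0.028,0.07,-8],[-0.155,0.034,0.09,-8.6],[-0.166,0.036,0.102,-8.6],[-0.166,0.036,0.102,-8.6],[-0.166,0.036,0.102,-8.6],[-0.166,0.036,0.102,-8.6],[-0.166,0.036,0.102,-8.6]]' 0.8 >/dev/null
python3 - <<'E'
from h import *
need(.5537,-.2930,.101,39)
crop("scene",190,110,110,100,5,"c1.png")
E
```

```text
need mm [-2.6 -0.4 62.2] turn 0.14 | t 10.1 yaw 39.14 F [0.3 0.3 0.5] open 68.4
```

View pics/c1.png

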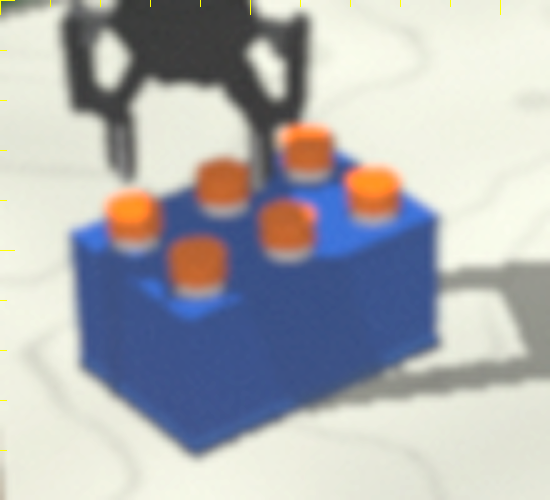

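Fingers stand astride the nearest cap (crop ~(197,265)). Descending to grip and lift.

```bash
python3 -m crank '[[-0.002,0,0.015,0],[-0.002,0,0.03,0],[-0.002,0,0.045,0],[-0.002,0,0.055,0],[-0.002,0,0.062,0],[-0.002,0,0.062,0],[-0.002,0,0.062,0]]' ; python3 -m crank '[[0,0,0,0],[0,0,0,0],[0,0,0,0],[0,0,0,0],[0,0,0,0],[0,0,0,0]]' 0.1; python3 -m crank '[[0,0,-0.005,0],[0,0,-0.015,0],[0,0,-0.03,0],[0,0,-0.05,0],[0,0,-0.08,0],[0,0,-0.11,0],[0,0,-0.145,0],[0,0,-0.18,0],[0,0,-0.215,0],[0,0,-0.225,0]]'
python3 - <<'E'
from h import *
need(.5898,.1345,.33,10.6)
crop("scene",190,30,120,150,4,"c2.png")
E
```

```text
clock: 10.77
tool_pos: [0.5529, -0.2934, 0.0996]
orientation: [3.142, -0.0, 0.682]
contact_force: [-0.3, 0.6, 0.5]
opening: 0.0685
grasp_force: 0.0
clock: 11.27
tool_pos: [0.5533, -0.2941, 0.1007]
orientation: [3.14, -0.001, 0.682]
contact_force: [-1.0, -0.1, 6.1]
opening: 0.0317
grasp_force: 59.6
clock: 12.1
tool_pos: [0.5539, -0.2945, 0.3327]
orientation: [3.132, -0.003, 0.681]
contact_force: [0.1, -1.5, 0.0]
opening: 0.0314
grasp_force: 60.2
need mm [ 298.2 -310.6    0.7] turn 28.45 | t 12.1 yaw 39.05 F [ 0.1 -1.5  0. ] open 31.4
```

View pics/c2.png

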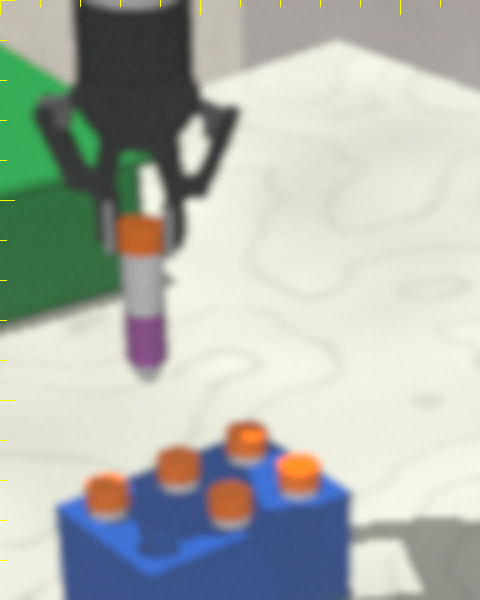

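Tube held upright and clear of the block. Carry it to place -79.4°.

```bash
python3 -m crank '[[0.01,-0.01,0,1],[0.03,-0.031,0,3],[0.057,-0.06,0,6],[0.085,-0.088,0,9],[0.113,-0.117,0,12],[0.141,-0.146,0,15],[0.169,-0.175,0,18],[0.197,-0.204,0,21],[0.225,-0.233,0,24],[0.252,-0.262,0,28.4]]' >/dev/null
python3 - <<'E'
from h import *
need(.5898,.1345,.33,10.6)
E
```

```text
need mm [ 18.9 -61.5  -7. ] turn -0.08 | t 13.0 yaw 10.52 F [ 0.8  0.6 -1.2] open 31.5
```

```bash
python3 -m crank '[[0.007,-0.028,0,0],[0.013,-0.05,0,0],[0.017,-0.063,0,0],[0.017,-0.064,0,0],[0.017,-0.064,0,0],[0.017,-0.064,0.02,0],[0.017,-0.064,0.04,0],[0.017,-0.064,0.04,0],[0.017,-0.064,0.04,0],[0.017,-0.064,0.04,0]]' >/dev/null
python3 - <<'E'
from h import *
need(.5898,.1345,.182,10.6)
crop("scene",300,120,110,140,4,"c3.png")
for c,a in caps(): print(c,a)
need(.5898,.1345,.182,10.6)
E
```

```text
need mm [  1.5  -0.8 103.3] turn -0.03 | t 13.8 yaw 10.57 F [ 0.2  0.8 -1.2] open 31.8
[ 0.54679277 -0.35785698] 165
[ 0.48825195 -0.28525243] 164
[ 0.48140336 -0.35100655] 166
[ 0.42289517 -0.27881727] 167
[ 0.41606114 -0.34431156] 175
need mm [  0.8  -0.3 104.1] turn 0.0 | t 13.9 yaw 10.6 F [ 0.  -1.1 -0.3] open 31.7
```

View pics/c3.png

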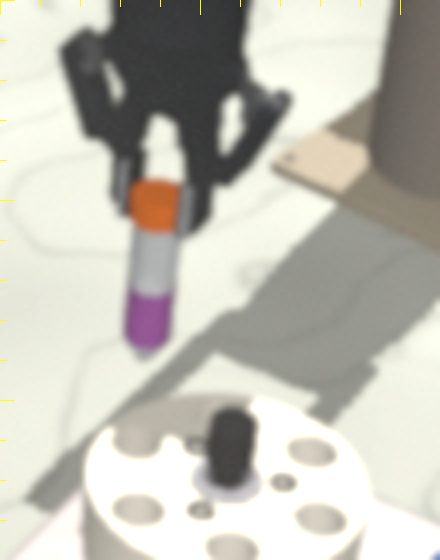

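```bash
python3 -m crank '[[0.001,0,0.02,0],[0.001,0,0.04,0],[0.001,0,0.055,0],[0.001,0,0.065,0],[0.001,0,0.075,0],[0.001,0,0.085,0],[0.001,0,0.093,0],[0.001,0,0.098,0],[0.001,0,0.098,0]]'; python3 -m crank '[[0,0,0.002,0],[0,0,0.004,0],[0,0,0.004,0],[0,0,0.004,0]]';python3 -c "
from h import *
need(.5898,.1345,.182,10.6)"
```

```text
clock: 14.67
tool_pos: [0.5885, 0.1347, 0.1851]
orientation: [-3.142, 0.002, 0.186]
contact_force: [0.3, 0.3, -0.6]
opening: 0.0319
grasp_force: 60.1
clock: 15.0
tool_pos: [0.5892, 0.1349, 0.1827]
orientation: [3.142, -0.001, 0.186]
contact_force: [-0.7, 0.3, -0.4]
opening: 0.0317
grasp_force: 60.1
need mm [0.5 0.5 0.7] turn 0.05 | t 15.0 yaw 10.65 F [-0.7  0.3 -0.4] open 31.7
```

```bash
python3 -m crank '[[0,0,0.001,0],[0,0,0.002,0],[0,0,0.002,0],[0,0,0.002,0],[0,0,0.002,0]]'|grep -E "pos|force"; python3 -m crank '[[0,0,0.001,0],[0,0,0.001,0],[0,0,0.001,0]]'|grep -E "pos|force"
```

```text
tool_pos: [0.5899, 0.1349, 0.1817]
contact_force: [0.9, -1.1, 5.4]
grasp_force: 60.7
tool_pos: [0.5903, 0.135, 0.1816]
contact_force: [-0.1, 0.2, 9.7]
grasp_force: 61.1
```

```bash
python3 -m crank '[[0,0,0,0],[0,0,0,0],[0,0,0,0],[0,0,0,0]]' 0.8 >/dev/null; python3 -m crank '[[0,0,-0.015,0],[0,0,-0.04,0],[0,0,-0.07,0],[-0.008,0.03,-0.08,0],[-0.018,0.065,-0.08,0],[-0.029,0.105,-0.08,0],[-0.04,0.144,-0.08,0],[-0.051,0.183,-0.08,0],[-0.062,0.222,-0.08,0],[-0.073,0.261,-0.08,0]]' >/dev/null; python3 -m crank '[[-0.01,0.038,0,-4],[-0.02,0.075,0,-10],[-0.03,0.113,0,-16],[-0.04,0.15,0.02,-22],[-0.05,0.185,0.05,-27],[-0.06,0.215,0.08,-28.4],[-0.06,0.215,0.1,-28.4],[-0.06,0.215,0.1,-28.4],[-0.06,0.215,0.1,-28.4],[-0.06,0.215,0.1,-28.4]]' >/dev/null;python3 - <<'E'
from h import *
need(.5468,-.3579,.101,39)
g=grab_frame("top");cv2.imwrite("pics/a1.png",cv2.resize(g[150:310,130:480],(788,360),interpolation=cv2.INTER_CUBIC)[:,:,::-1])
for c,a in caps(): print(c,a)
E
```

```text
need mm [-0.8  0.5 59.8] turn 0.08 | t 17.7 yaw 39.08 F [0.  0.3 0.8] open 68.1
[0.59897851 0.14816708] 180
[ 0.49090419 -0.28230744] 108
[ 0.41894693 -0.28512294] 73
[ 0.41663283 -0.34382565] 152
```

View pics/a1.png

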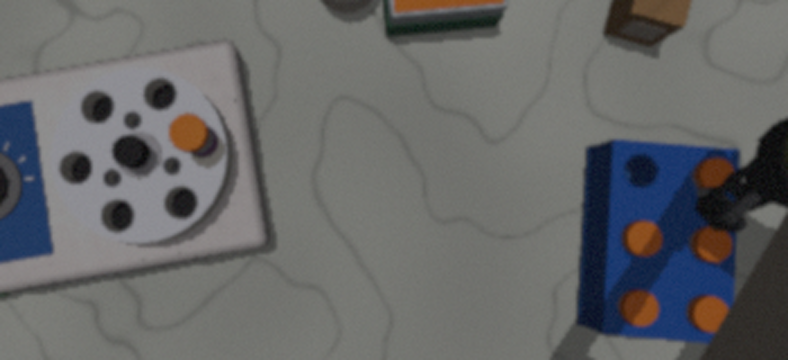

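Tube 1 stands upright in its place (crop ~(188,132)), and the other five caps are unmoved. Next is tube 2, going to place -19.4° (yaw 70.6).

```bash
python3 -m crank '[[-0.001,0,0.015,0],[-0.001,0,0.03,0],[-0.001,0,0.045,0],[-0.001,0,0.055,0],[-0.001,0,0.06,0],[-0.001,0,0.06,0],[-0.001,0,0.06,0]]' | grep -E "pos|force"; python3 -m crank '[[0,0,0,0],[0,0,0,0],[0,0,0,0],[0,0,0,0],[0,0,0,0],[0,0,0,0]]' 0.1| grep -E "pos|force|opening"; python3 -m crank '[[0,0,-0.005,0],[0,0,-0.015,0],[0,0,-0.03,0],[0,0,-0.05,0],[0,0,-0.08,0],[0,0,-0.11,0],[0,0,-0.145,0],[0,0,-0.18,0],[0,0,-0.215,0],[0,0,-0.23,0]]'| grep -E "pos|force|opening"
python3 - <<'E'
from h import *
need(.6369,.1748,.33,70.6)
E
```

```text
tool_pos: [0.5461, -0.3581, 0.1004]
contact_force: [0.3, -0.5, -0.3]
grasp_force: 0.0
tool_pos: [0.5462, -0.3587, 0.1007]
contact_force: [0.1, 0.5, 6.4]
opening: 0.0317
grasp_force: 59.6
tool_pos: [0.5463, -0.3588, 0.3362]
contact_force: [0.8, -1.3, 1.2]
opening: 0.0317
grasp_force: 60.4
need mm [ 406.5 -357.4    4.4] turn -31.55 | t 19.7 yaw 39.05 F [ 0.8 -1.3  1.2] open 31.7
```

```bash
python3 -m crank '[[0.01,-0.008,0,0],[0.03,-0.026,0,0],[0.057,-0.05,0,0],[0.086,-0.076,0,0],[0.115,-0.101,0,0],[0.144,-0.127,0,0],[0.173,-0.152,0,0],[0.202,-0.178,0,0],[0.231,-0.203,0,0],[0.26,-0.229,0,0]]' >/dev/null; python3 -m crank '[[0.029,-0.025,0,-5],[0.058,-0.05,0,-11],[0.087,-0.076,0,-17],[0.115,-0.1,0,-23],[0.135,-0.118,0,-28],[0.146,-0.128,0,-31.6],[0.146,-0.128,0,-31.6],[0.146,-0.128,0.02,-31.6],[0.146,-0.128,0.04,-31.6],[0.146,-0.128,0.05,-31.6]]' >/dev/null;  python3 -m crank '[[0,0,0,0],[0,0,0,0],[0,0,0,0]]' >/dev/null;python3 - <<'E'
from h import *
need(.6369,.1748,.182,70.6)
E
```

```text
need mm [ 0.5  0.5 98.5] turn -0.0 | t 21.6 yaw 70.6 F [-0.1  0.   0.4] open 31.6
```

```bash
python3 -m crank '[[0.0005,0.0005,0.02,0],[0.0005,0.0005,0.04,0],[0.0005,0.0005,0.055,0],[0.0005,0.0005,0.065,0],[0.0005,0.0005,0.075,0],[0.0005,0.0005,0.085,0],[0.0005,0.0005,0.092,0],[0.0005,0.0005,0.096,0],[0.0005,0.0005,0.096,0]]'| grep -E "pos|force"; python3 -m crank '[[0,0,0.001,0],[0,0,0.002,0],[0,0,0.002,0],[0,0,0.002,0],[0,0,0.002,0]]'| grep -E "pos|force"; python3 -m crank '[[0,0,0.001,0],[0,0,0.002,0],[0,0,0.002,0],[0,0,0.002,0]]'| grep -E "pos|force"
```

```text
tool_pos: [0.6362, 0.1751, 0.1824]
contact_force: [0.8, -0.3, -0.7]
grasp_force: 60.4
tool_pos: [0.6368, 0.1752, 0.1818]
contact_force: [0.1, 0.7, 0.5]
grasp_force: 60.4
tool_pos: [0.6374, 0.1756, 0.1816]
contact_force: [-2.6, 0.8, 9.1]
grasp_force: 61.2
```

```bash
python3 -m crank '[[0,0,0,0],[0,0,0,0],[0,0,0,0],[0,0,0,0]]' 0.8 >/dev/null; python3 -m crank '[[0,0,-0.015,0],[0,0,-0.04,0],[0,0,-0.07,0],[-0.03,0.001,-0.08,0],[-0.065,0.002,-0.08,0],[-0.105,0.003,-0.08,0],[-0.144,0.004,-0.08,0],[-0.183,0.005,-0.08,0],[-0.222,0.006,-0.08,0],[-0.261,0.007,-0.08,0]]' >/dev/null; python3 -c "
from h import *
for c in caps(): print(c)"; python3 -m crank '[[-0.038,0.001,0,5],[-0.075,0.002,0,11],[-0.113,0.003,0,17],[-0.15,0.004,0.02,23],[-0.185,0.005,0.05,28],[-0.212,0.006,0.08,31.6],[-0.222,0.006,0.1,31.6],[-0.222,0.006,0.1,31.6],[-0.222,0.006,0.1,31.6],[-0.222,0.006,0.1,31.6]]' >/dev/null;python3 - <<'E'
from h import *
need(.4882,-.2854,.101,39)
for c,a in caps(): print(c,a)
E
```

```text
(array([0.59906976, 0.14817912]), np.int32(181))
(array([ 0.49918462, -0.35483374]), np.int32(163))
(array([ 0.43389214, -0.34806732]), np.int32(165))
need mm [-1.7 -0.3 59.5] turn 0.08 | t 25.1 yaw 39.08 F [-0.8 -0.5  0.9] open 68.3
[0.59899017 0.14813193] 182
```

The block was knocked by about (+18,-4) mm, with its orientation unchanged. I'll shift to suit and check in the scene view.

```bash
python3 -m crank '[[0.005,0.007,0,0],[0.0097,0.0139,0,0],[0.0097,0.0139,0,0],[0.0097,0.0139,0,0],[0.0097,0.0139,0,0]]' >/dev/null
python3 - <<'E'
from h import *
need(.506,-.2892,.101,39)
g=grab_frame("scene");m=cv2.inRange(cv2.cvtColor(g,cv2.COLOR_RGB2HSV),(4,140,100),(22,255,255));m[:,:150]=0
n,l,s,c=cv2.connectedComponentsWithStats(m)
for i in range(1,n):
    if s[i,4]>30:print("scene",c[i],s[i])
C=np.array([[.4882,-.2854],[.4814,-.3513],[.4229,-.279],[.416,-.3446]])
for off in([0,0],[.0178,-.0038]):print(proj("scene",np.c_[C+off,[.1135]*4]))
crop("scene",190,100,110,100,5,"d1.png")
E
```

```text
need mm [ 0.5  0.2 58.5] turn 0.09 | t 25.6 yaw 39.09 F [-0.3 -0.9 -1. ] open 68.4
scene [176.89830508  17.02542373] [174   0   7  36 118]
scene [246.21428571 141.05357143] [242 138   9   7  56]
scene [228.94029851 147.49253731] [224 144  10   8  67]
scene [258.94029851 149.46268657] [255 146   9   8  67]
scene [242.  156.5] [238 153   9   8  68]
scene [335.81343284 207.82835821] [330 202  13  13 134]
scene [216.78333333 227.08888889] [194 213  47  30 720]
scene [336.3877551  224.02721088] [330 218  14  13 147]
[[247.76329414 155.19760262]
 [234.75836657 146.38767695]
 [264.75024714 148.17978064]
 [251.70427836 139.74135118]]
[[242.53747557 156.90545802]
 [229.59205788 148.00896781]
 [259.7238076  149.81491999]
 [246.73087228 141.29542109]]
```

View pics/d1.png

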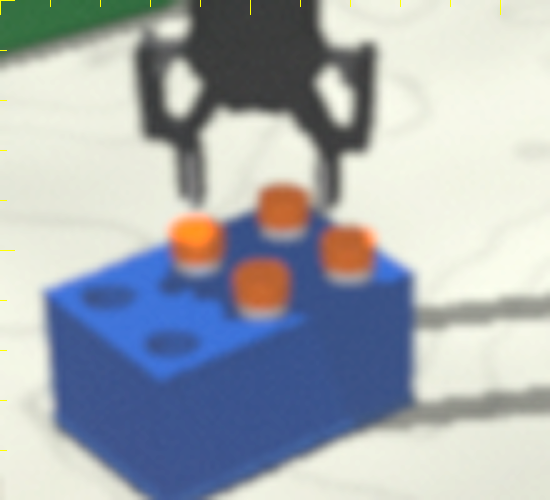

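The four caps in the scene match the shifted block. I'll pick tube 3 and carry it to place 160.6°.

```bash
python3 -m crank '[[0.0005,0,0.015,0],[0.0005,0,0.03,0],[0.0005,0,0.045,0],[0.0005,0,0.053,0],[0.0005,0,0.0585,0],[0.0005,0,0.0585,0],[0.0005,0,0.0585,0]]' | grep -E "pos|force"; python3 -m crank '[[0,0,0,0],[0,0,0,0],[0,0,0,0],[0,0,0,0],[0,0,0,0],[0,0,0,0]]' 0.1| grep -E "pos|force|opening"; python3 -m crank '[[0,0,-0.005,0],[0,0,-0.015,0],[0,0,-0.03,0],[0,0,-0.05,0],[0,0,-0.08,0],[0,0,-0.11,0],[0,0,-0.145,0],[0,0,-0.18,0],[0,0,-0.215,0],[0,0,-0.23,0]]'| grep -E "pos|force|opening"
python3 -m crank '[[0.008,-0.009,0,0],[0.025,-0.029,0,0],[0.048,-0.056,0,0],[0.073,-0.085,0,0],[0.098,-0.114,0,0],[0.123,-0.143,0,0],[0.148,-0.172,0,0],[0.173,-0.201,0,0],[0.198,-0.231,0,0],[0.223,-0.26,0,0]]' >/dev/null; python3 -m crank '[[0.024,-0.028,0,-6],[0.048,-0.056,0,-12],[0.072,-0.084,0,-18],[0.09,-0.105,0,-24],[0.102,-0.119,0,-29],[0.106,-0.124,0,-31.6],[0.106,-0.124,0,-31.6],[0.106,-0.124,0.02,-31.6],[0.106,-0.124,0.04,-31.6],[0.106,-0.124,0.05,-31.6]]' >/dev/null;  python3 -m crank '[[0,0,0,0],[0,0,0,0],[0,0,0,0]]' >/dev/null;python3 - <<'E'
from h import *
need(.5199,.2160,.182,70.6)
E
```

```text
tool_pos: [0.5055, -0.2893, 0.1011]
contact_force: [1.0, 0.2, 0.4]
grasp_force: 0.0
tool_pos: [0.5062, -0.2897, 0.1021]
contact_force: [-0.3, 0.4, 6.9]
opening: 0.0315
grasp_force: 59.5
tool_pos: [0.5064, -0.2898, 0.3378]
contact_force: [1.2, -0.3, -0.2]
opening: 0.0317
grasp_force: 60.2
need mm [  0.1   0.4 100. ] turn -0.01 | t 29.6 yaw 70.59 F [-0.4 -0.3  0.6] open 31.6
```

```bash
python3 -m crank '[[0,0.0005,0.02,0],[0,0.0005,0.04,0],[0,0.0005,0.055,0],[0,0.0005,0.065,0],[0,0.0005,0.075,0],[0,0.0005,0.085,0],[0,0.0005,0.092,0],[0,0.0005,0.096,0],[0,0.0005,0.096,0]]'| grep -E "pos|force"; python3 -m crank '[[0,0,0.001,0],[0,0,0.002,0],[0,0,0.002,0],[0,0,0.002,0],[0,0,0.002,0]]'| grep -E "pos|force"; python3 -m crank '[[0,0,0.001,0],[0,0,0.0015,0],[0,0,0.0015,0],[0,0,0.0015,0]]'| grep -E "pos|force"
```

```text
tool_pos: [0.5192, 0.2159, 0.184]
contact_force: [-0.5, -0.7, -0.9]
grasp_force: 60.2
tool_pos: [0.5197, 0.2161, 0.1832]
contact_force: [0.4, 0.5, -0.0]
grasp_force: 60.2
tool_pos: [0.5202, 0.2165, 0.183]
contact_force: [-1.3, -0.2, 7.7]
grasp_force: 61.0
```

```bash
python3 -m crank '[[0,0,0,0],[0,0,0,0],[0,0,0,0],[0,0,0,0]]' 0.8 >/dev/null; python3 -m crank '[[0,0,-0.015,0],[0,0,-0.04,0],[0,0,-0.07,0],[-0.03,0.009,-0.08,0],[-0.065,0.02,-0.08,0],[-0.102,0.032,-0.08,0],[-0.14,0.044,-0.08,0],[-0.178,0.055,-0.08,0],[-0.216,0.067,-0.08,0],[-0.254,0.079,-0.08,0]]' >/dev/null; python3 -c "
from h import *
for c in caps(): print(c)
need(.4992,-.3548,.16,39)"
```

```text
(array([0.59901403, 0.14839834]), np.int32(179))
(array([0.52183137, 0.23735235]), np.int32(186))
(array([ 0.4993419, -0.3550252]), np.int32(162))
(array([ 0.43394602, -0.34814158]), np.int32(164))
need mm [-282.1   90.   102.5] turn 31.41 | t 32.3 yaw 70.41 F [-0.4 -5.5 -0. ] open 68.6
```

```bash
python3 -m crank '[[-0.038,0.012,0,4],[-0.076,0.024,0,8],[-0.114,0.036,0,12],[-0.15,0.047,0,17],[-0.19,0.06,0.02,22],[-0.228,0.072,0.05,27],[-0.262,0.082,0.08,31.6],[-0.283,0.088,0.1,31.6],[-0.2915,0.091,0.1,31.6],[-0.2915,0.091,0.1,31.6]]' >/dev/null; python3 -m crank '[[0,0,0,0],[0,0,0,0],[0,0,0,0]]' >/dev/null; python3 -c "
from h import *
need(.4993,-.355,.101,39)
for c in caps(): print(c)"
```

```text
need mm [-1.5 -0.2 62.3] turn 0.14 | t 33.4 yaw 39.14 F [0.4 0.5 0.4] open 68.4
(array([0.59909129, 0.14827598]), np.int32(178))
(array([0.5217296 , 0.23691968]), np.int32(186))
(array([ 0.44432144, -0.278477  ]), np.int32(88))
```

```bash
python3 -m crank '[[-0.0015,0,0.015,0],[-0.0015,0,0.03,0],[-0.0015,0,0.045,0],[-0.0015,0,0.056,0],[-0.0015,0,0.0625,0],[-0.0015,0,0.0625,0],[-0.0015,0,0.0625,0]]' | grep -E "pos|force"; python3 -m crank '[[0,0,0,0],[0,0,0,0],[0,0,0,0],[0,0,0,0],[0,0,0,0],[0,0,0,0]]' 0.1| grep -E "pos|force|opening"; python3 -m crank '[[0,0,-0.005,0],[0,0,-0.015,0],[0,0,-0.03,0],[0,0,-0.05,0],[0,0,-0.08,0],[0,0,-0.11,0],[0,0,-0.145,0],[0,0,-0.18,0],[0,0,-0.215,0],[0,0,-0.23,0]]'| grep -E "pos|force|opening"
python3 -m crank '[[0.008,-0.008,0,0],[0.025,-0.025,0,0],[0.05,-0.05,0,0],[0.076,-0.075,0,0],[0.102,-0.101,0,0],[0.128,-0.127,0,0],[0.154,-0.152,0,0],[0.18,-0.178,0,0],[0.206,-0.204,0,0],[0.232,-0.23,0,0]]' >/dev/null; python3 -m crank '[[0.026,-0.025,0,4],[0.052,-0.051,0,8],[0.078,-0.077,0,12],[0.104,-0.103,0,17],[0.13,-0.128,0,22],[0.156,-0.154,0,26],[0.18,-0.178,0,28.4],[0.196,-0.194,0,28.4],[0.205,-0.203,0,28.4],[0.205,-0.203,0,28.4]]' >/dev/null;  python3 -m crank '[[0,0,0.02,0],[0,0,0.04,0],[0,0,0.05,0],[0,0,0.05,0],[0,0,0.05,0],[0,0,0.05,0]]' >/dev/null;python3 - <<'E'
from h import *
need(.567,.2563,.182,10.6)
E
```

```text
tool_pos: [0.4983, -0.3556, 0.0992]
contact_force: [0.4, -0.8, 0.4]
grasp_force: 0.0
tool_pos: [0.4987, -0.3565, 0.1002]
contact_force: [-0.3, 1.2, 6.3]
opening: 0.032
grasp_force: 59.5
tool_pos: [0.4988, -0.3566, 0.336]
contact_force: [1.3, -0.6, 0.0]
opening: 0.0319
grasp_force: 60.1
need mm [ 2.  -0.8 98.2] turn 0.01 | t 37.5 yaw 10.61 F [-0.1 -0.2 -0.3] open 31.9
```

```bash
python3 -m crank '[[0.001,-0.001,0.02,0],[0.001,-0.001,0.04,0],[0.001,-0.001,0.055,0],[0.001,-0.001,0.065,0],[0.001,-0.001,0.075,0],[0.001,-0.001,0.085,0],[0.001,-0.001,0.092,0],[0.001,-0.001,0.095,0],[0.001,-0.001,0.095,0]]'| grep -E "pos|force"; python3 -m crank '[[0,0,0.001,0],[0,0,0.002,0],[0,0,0.002,0],[0,0,0.002,0],[0,0,0.002,0]]'| grep -E "pos|force"; python3 -m crank '[[0,0,0.001,0],[0,0,0.002,0],[0,0,0.002,0],[0,0,0.002,0]]'| grep -E "pos|force"
```

```text
tool_pos: [0.5651, 0.2567, 0.1832]
contact_force: [-0.0, 0.5, -0.9]
grasp_force: 60.1
tool_pos: [0.5656, 0.2569, 0.1822]
contact_force: [-0.2, 0.0, -0.0]
grasp_force: 60.1
tool_pos: [0.5661, 0.2571, 0.1812]
contact_force: [-0.0, -0.4, 4.5]
grasp_force: 60.6
```

```bash
python3 -m crank '[[0,0,0,0],[0,0,0,0],[0,0,0,0],[0,0,0,0]]' 0.8 >/dev/null; python3 -m crank '[[0,0,-0.015,0],[0,0,-0.04,0],[0,0,-0.07,0],[-0.012,0.028,-0.09,0],[-0.026,0.06,-0.09,0],[-0.042,0.096,-0.09,0],[-0.058,0.132,-0.09,0],[-0.074,0.168,-0.09,0],[-0.09,0.204,-0.09,0],[-0.105,0.239,-0.09,0]]' >/dev/null;  python3 -m crank '[[-0.015,0.034,0,-6],[-0.03,0.069,0,-13],[-0.045,0.103,0,-20],[-0.06,0.137,0,-27],[-0.075,0.171,0,-34],[-0.09,0.205,0,-41],[-0.105,0.24,0,-48],[-0.114,0.26,0,-55],[-0.1175,0.2685,0,-62],[-0.1175,0.2685,0,-69]]' >/dev/null;  python3 -m crank '[[0,0,0.01,-7],[0,0,0.03,-14],[0,0,0.05,-21],[0,0,0.07,-28],[0,0,0.09,-35],[0,0,0.1,-42],[0,0,0.1,-49.4],[0,0,0.1,-49.4],[0,0,0.1,-49.4]]' >/dev/null
python3 - <<'E'
from h import *
need(.4407,-.2827,.101,129)
for c in caps(): print(c)
g=grab_frame("top");cv2.imwrite("pics/e1.png",cv2.resize(g[150:310,130:480],(788,360),interpolation=cv2.INTER_CUBIC)[:,:,::-1])
g=grab_frame("scene");m=cv2.inRange(cv2.cvtColor(g,cv2.COLOR_RGB2HSV),(4,140,100),(22,255,255));m[:,:220]=0;m[:,:][170:]=0
n,l,s,c=cv2.connectedComponentsWithStats(m)
print([ (c[i],s[i,4]) for i in range(1,n)]);print(sense()["q"])
E
```

```text
need mm [ 0.2  0.3 68.8] turn -3.44 | t 41.7 yaw 125.56 F [ 0.6 -0.4  0.7] open 68.4
(array([0.59910974, 0.14809526]), np.int32(182))
(array([0.57273134, 0.28278694]), np.int32(191))
(array([0.52161687, 0.2371003 ]), np.int32(188))
[(array([246.06349206, 140.58730159]), np.int32(63)), (array([259.04615385, 149.55384615]), np.int32(65))]
[-6.69041325e-01 -3.98001202e-02  1.77547574e+00  5.53083976e-06
  1.40466817e+00 -1.29000780e+00]
```

View pics/e1.png

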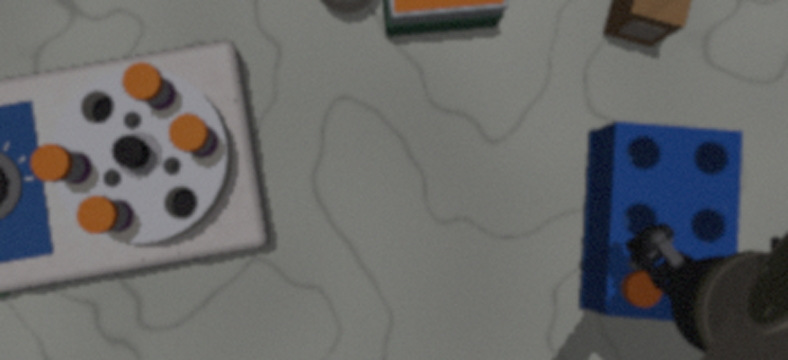

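Four tubes stand in the head, and the block has not moved since the knock. Next is tube 5, going to place 40.6°.

```bash
python3 -m crank '[[0,0,0.015,0],[0,0,0.03,0],[0,0,0.045,0],[0,0,0.06,0],[0,0,0.068,0],[0,0,0.068,0],[0,0,0.068,0]]' | grep -E "pos|force"; python3 -m crank '[[0,0,0,0],[0,0,0,0],[0,0,0,0],[0,0,0,0],[0,0,0,0],[0,0,0,0]]' 0.1| grep -E "pos|force|opening"; python3 -m crank '[[0,0,-0.005,0],[0,0,-0.015,0],[0,0,-0.03,0],[0,0,-0.05,0],[0,0,-0.08,0],[0,0,-0.11,0],[0,0,-0.145,0],[0,0,-0.18,0],[0,0,-0.215,0],[0,0,-0.23,0]]'| grep -E "pos|force|opening"
python3 -m crank '[[0.006,0.008,0,0],[0.018,0.026,0,0],[0.035,0.05,0,0],[0.055,0.079,0,0],[0.075,0.108,0,0],[0.095,0.136,0,0],[0.115,0.165,0,0],[0.135,0.194,0,0],[0.155,0.222,0,0],[0.175,0.251,0,0]]' >/dev/null; python3 -m crank '[[0.02,0.029,0,-1],[0.04,0.057,0,-2],[0.06,0.086,0,-3],[0.08,0.115,0,-4],[0.1,0.143,0,-5],[0.118,0.169,0,-5],[0.132,0.19,0,-5],[0.14,0.201,0,-5],[0.14,0.201,0,-5],[0.14,0.201,0,-5]]' >/dev/null;  python3 -m crank '[[0,0,0.02,0],[0,0,0.04,0],[0,0,0.05,0],[0,0,0.05,0],[0,0,0.05,0],[0,0,0.05,0]]' >/dev/null;python3 - <<'E'
from h import *
need(.6255,.2357,.182,130.6)
E
```

```text
tool_pos: [0.4405, -0.283, 0.102]
contact_force: [-0.3, 0.5, 0.3]
grasp_force: 0.0
tool_pos: [0.4414, -0.2838, 0.1033]
contact_force: [-0.0, -0.1, 6.2]
opening: 0.0313
grasp_force: 59.6
tool_pos: [0.4414, -0.2836, 0.3386]
contact_force: [0.6, -0.2, 0.1]
opening: 0.0315
grasp_force: 59.6
need mm [ -1.7   1.  101.3] turn 0.13 | t 46.0 yaw 130.73 F [-0.4  1.3 -0.4] open 31.7
```

Seat expected at TCP ≈ .184.

```bash
python3 -m crank '[[-0.0015,0.0005,0.02,0],[-0.0015,0.0005,0.04,0],[-0.0015,0.0005,0.055,0],[-0.0015,0.0005,0.065,0],[-0.0015,0.0005,0.075,0],[-0.0015,0.0005,0.085,0],[-0.0015,0.0005,0.092,0],[-0.0015,0.0005,0.096,0],[-0.0015,0.0005,0.096,0]]'| grep -E "pos|force"; python3 -m crank '[[0,0,0.001,0],[0,0,0.002,0],[0,0,0.002,0],[0,0,0.002,0],[0,0,0.002,0]]'| grep -E "pos|force"; python3 -m crank '[[0,0,0.001,0],[0,0,0.0015,0],[0,0,0.0015,0],[0,0,0.0015,0]]'| grep -E "pos|force"
```

```text
tool_pos: [0.6246, 0.2359, 0.1852]
contact_force: [1.4, 0.2, -1.1]
grasp_force: 59.6
tool_pos: [0.6248, 0.2361, 0.1844]
contact_force: [1.0, -0.5, 0.5]
grasp_force: 59.8
tool_pos: [0.6252, 0.236, 0.1843]
contact_force: [-0.8, -1.9, 7.0]
grasp_force: 60.5
```

```bash
python3 -m crank '[[0,0,0,0],[0,0,0,0],[0,0,0,0],[0,0,0,0]]' 0.8 >/dev/null; python3 -m crank '[[0,0,-0.015,0],[0,0,-0.04,0],[0,0,-0.07,0],[-0.014,-0.024,-0.09,0],[-0.032,-0.053,-0.09,0],[-0.05,-0.083,-0.09,0],[-0.069,-0.114,-0.09,0],[-0.088,-0.145,-0.09,0],[-0.107,-0.176,-0.09,0],[-0.126,-0.208,-0.09,0]]' >/dev/null;  python3 -c "
from h import *
for c in caps(): print(c)"; python3 -m crank '[[-0.02,-0.033,0,0],[-0.04,-0.066,0,0],[-0.06,-0.099,0,0],[-0.08,-0.132,0,0],[-0.1,-0.165,0,0],[-0.12,-0.198,0,0],[-0.14,-0.231,0,0],[-0.16,-0.265,0,0],[-0.18,-0.298,0.02,0],[-0.192,-0.318,0.05,0]]' >/dev/null;  python3 -m crank '[[0,0,0.03,0],[0,0,0.05,0],[0,0,0.05,0],[0,0,0.05,0],[0,0,0.05,0]]' >/dev/null
python3 - <<'E'
from h import *
need(.4339,-.3481,.101,130.6)
g=grab_frame("scene");m=cv2.inRange(cv2.cvtColor(g,cv2.COLOR_RGB2HSV),(4,140,100),(22,255,255));m[:,:220]=0;m[:,:][170:]=0
n,l,s,c=cv2.connectedComponentsWithStats(m)
print([ (c[i],s[i,4]) for i in range(1,n)]);print(sense()["q"])
E
```

```text
(array([0.5726436 , 0.28257582]), np.int32(194))
(array([0.52165581, 0.23676528]), np.int32(188))
(array([ 0.43389689, -0.34805457]), np.int32(167))
need mm [ 1.  -0.1 73. ] turn 0.19 | t 49.9 yaw 130.79 F [ 0.1 -0.5  0.7] open 68.6
[(array([246.21428571, 141.05357143]), np.int32(56))]
[-7.68077762e-01  4.62594240e-02  1.68149375e+00  1.77746569e-05
  1.41057975e+00 -1.48026488e+00]
```

```bash
python3 -m crank '[[0.001,0,0.015,0],[0.001,0,0.03,0],[0.001,0,0.045,0],[0.001,0,0.06,0],[0.001,0,0.068,0],[0.001,0,0.072,0],[0.001,0,0.072,0]]' | grep -E "pos|force"; python3 -m crank '[[0,0,0,0],[0,0,0,0],[0,0,0,0],[0,0,0,0],[0,0,0,0],[0,0,0,0]]' 0.1| grep -E "pos|force|opening"; python3 -m crank '[[0,0,-0.005,0],[0,0,-0.015,0],[0,0,-0.03,0],[0,0,-0.05,0],[0,0,-0.08,0],[0,0,-0.11,0],[0,0,-0.145,0],[0,0,-0.18,0],[0,0,-0.215,0],[0,0,-0.23,0]]'| grep -E "pos|force|opening"
python3 -m crank '[[0.006,0.008,0,0],[0.02,0.025,0,0],[0.04,0.05,0,0],[0.062,0.078,0,0],[0.084,0.106,0,0],[0.106,0.134,0,0],[0.128,0.162,0,0],[0.15,0.19,0,0],[0.172,0.217,0,0],[0.194,0.245,0,0]]' >/dev/null; python3 -m crank '[[0.022,0.028,0,0],[0.044,0.056,0,0],[0.066,0.084,0,0],[0.088,0.111,0,0],[0.106,0.134,0,0],[0.118,0.149,0,0],[0.124,0.157,0,0],[0.124,0.157,0,0],[0.124,0.157,0,0],[0.124,0.157,0,0]]' >/dev/null;  python3 -m crank '[[0,0,0.02,0],[0,0,0.04,0],[0,0,0.05,0],[0,0,0.05,0],[0,0,0.05,0],[0,0,0.05,0]]' >/dev/null;python3 - <<'E'
from h import *
need(.5313,.1551,.182,130.6)
E
```

```text
tool_pos: [0.4334, -0.3476, 0.1007]
contact_force: [0.1, -0.5, -0.1]
grasp_force: 0.0
tool_pos: [0.434, -0.3484, 0.1018]
contact_force: [0.2, 0.6, 5.9]
opening: 0.0315
grasp_force: 59.6
tool_pos: [0.4339, -0.3484, 0.3372]
contact_force: [0.5, -1.2, 1.2]
opening: 0.032
grasp_force: 59.7
need mm [-0.6  0.4 99.6] turn 0.12 | t 54.1 yaw 130.72 F [ 0.5 -0.4  0.3] open 31.9
```

```bash
python3 -m crank '[[-0.0005,0.0005,0.02,0],[-0.0005,0.0005,0.04,0],[-0.0005,0.0005,0.055,0],[-0.0005,0.0005,0.065,0],[-0.0005,0.0005,0.075,0],[-0.0005,0.0005,0.085,0],[-0.0005,0.0005,0.092,0],[-0.0005,0.0005,0.096,0],[-0.0005,0.0005,0.096,0]]'| grep -E "pos|force"; python3 -m crank '[[0,0,0.001,0],[0,0,0.002,0],[0,0,0.002,0],[0,0,0.002,0],[0,0,0.002,0]]'| grep -E "pos|force"; python3 -m crank '[[0,0,0.001,0],[0,0,0.0015,0],[0,0,0.0015,0],[0,0,0.0015,0]]'| grep -E "pos|force"
```

```text
tool_pos: [0.5303, 0.1556, 0.1835]
contact_force: [0.1, 0.8, -1.2]
grasp_force: 59.7
tool_pos: [0.531, 0.1558, 0.1829]
contact_force: [0.2, 0.4, 0.9]
grasp_force: 59.8
tool_pos: [0.5316, 0.1557, 0.1827]
contact_force: [-1.6, -1.7, 9.2]
grasp_force: 60.6
```

```bash
python3 -m crank '[[0,0,0,0],[0,0,0,0],[0,0,0,0],[0,0,0,0]]' 0.8 >/dev/null; python3 -m crank '[[0,0,-0.015,0],[0,0,-0.04,0],[0,0,-0.07,0],[0,0,-0.1,0],[-0.02,-0.02,-0.12,0],[-0.05,-0.05,-0.12,0],[-0.07,-0.07,-0.12,0],[-0.09,-0.09,-0.12,0],[-0.11,-0.11,-0.12,0],[-0.11,-0.11,-0.12,0]]'
python3 - <<'E'
from h import *
g=grab_frame("top");cv2.imwrite("pics/raw3.png",g[:,:,::-1])
a=cv2.resize(g[195:275,90:165],(450,480),interpolation=cv2.INTER_CUBIC);b=cv2.resize(g[160:272,140:222],(350,478),interpolation=cv2.INTER_CUBIC);b=np.vstack([b,np.zeros((2,350,3),np.uint8)])
cv2.imwrite("pics/dial.png",cv2.convertScaleAbs(np.hstack([a,b])[:,:,::-1],alpha=1.5))
for c in caps(.203): print(c)
E
```

```text
clock: 56.73
tool_pos: [0.5187, -0.0037, 0.3006]
orientation: [-3.14, 0.001, 2.279]
contact_force: [0.1, -0.2, 0.1]
opening: 0.0681
grasp_force: 0.0
(array([0.56668416, 0.2562158 ]), np.int32(195))
(array([0.52036226, 0.21491045]), np.int32(187))
```

View pics/dial.png

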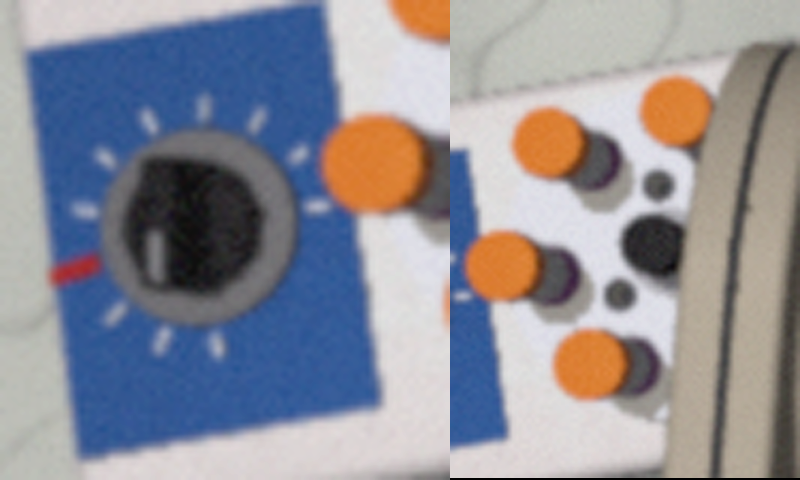

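Run:
```python
from h import *
f=lambda x,y,z:at("top",90+(x+.5)/6-.5,195+(y+.5)/6-.5,z)
a,b=f(150,232,.114),f(158,285,.114);print(a,b,"dir",np.degrees(np.arctan2(*(b-a)[::-1]))%360)
ring=f(200,227,.072);print("ring",ring)
ax=np.array([.5784,.1954])+.17*np.array([-np.sin(np.radians(8.2)),np.cos(np.radians(8.2))]);print("axis",ax,proj("top",[*ax,.114]),"mid->b dir",np.degrees(np.arctan2(*(b-ax)[::-1]))%360,np.hypot(*(b-ax)))
need(.5544,.3642,.2,90)
# marks 
for n,p in enumerate([(218,346),(162,341),(116,314),(75,270),(85,210),(105,157),(150,121),(204,108),(258,121),(298,153),(317,207)]):
    q=f(*p,.07)-ax;print(n,round(np.degrees(np.arctan2(q[1],q[0]))%360,1),round(np.hypot(*q),4))
```

```text
[0.55005279 0.36646986] [0.53064639 0.36318938] dir 189.59465829614413
ring [0.55360411 0.36467613]
axis [0.55415308 0.36366196] [[115.88738353 231.35448809]] mid->b dir 181.15173008818667 0.023511445505282242
need mm [253.6 264.2 100.7] turn 40.63 | t 56.8 yaw 130.63 F [ 0.3  0.7 -0. ] open 68.2
0 187.2 0.0464
1 160.2 0.0464
2 134.5 0.0471
3 107.7 0.0522
4 81.4 0.0469
5 55.0 0.0476
6 28.1 0.0463
7 1.2 0.0454
8 333.3 0.0447
9 307.3 0.0449
10 278.2 0.0437
```

```bash
python3 -m crank '[[0.025,0.026,0,-6],[0.052,0.054,0,-12],[0.079,0.082,0,-18],[0.106,0.11,0,-24],[0.133,0.138,0,-30],[0.16,0.166,0,-36],[0.187,0.194,0,-42],[0.214,0.222,0,-48],[0.24,0.25,0,-54],[0.254,0.264,0,-54.4]]' 0.5 >/dev/null;  python3 -m crank '[[0,0,0.03,0],[0,0,0.06,0],[0,0,0.09,0],[0,0,0.11,0],[0,0,0.13,0],[0,0,0.14,0],[0,0,0.14,0],[0,0,0.14,0],[0,0,0.14,0],[0,0,0.14,0]]' | grep -E "pos|force|opening"; python3 -c "
from h import *
need(.554,.3645,.09,185);print(sense()['q'])
crop('scene',360,190,120,110,5,'dl.png')"
```

```text
tool_pos: [0.5543, 0.3661, 0.1631]
contact_force: [-0.4, -0.7, -0.3]
opening: 0.0427
grasp_force: 0.0
need mm [ 0.6 -1.7 73.1] turn 0.17 | t 58.5 yaw -174.83 F [-0.4 -0.7 -0.3] open 42.7
[ 5.06564190e-01  3.36107637e-01  1.37540041e+00  5.70332818e-05
  1.42665643e+00 -1.15453809e+00]
```

View pics/dl.png

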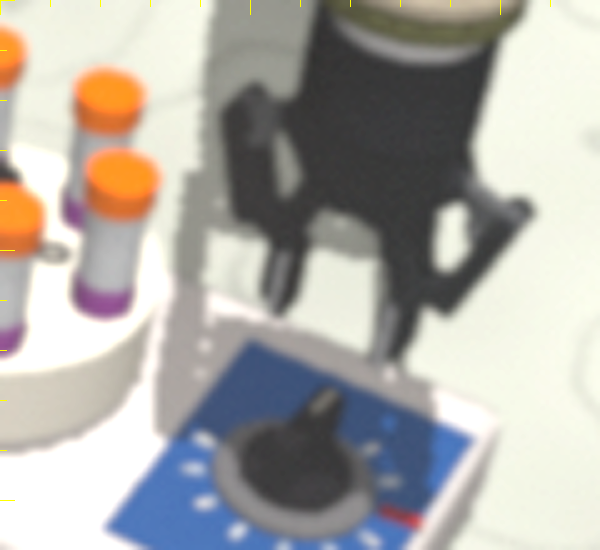

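```bash
python3 -m crank '[[0,-0.001,0.015,0],[0,-0.001,0.03,0],[0,-0.001,0.045,0],[0,-0.001,0.055,0],[0,-0.001,0.062,0],[0,-0.001,0.066,0],[0,-0.001,0.068,0],[0,-0.001,0.068,0]]'| grep -E "pos|force|opening";  python3 -m crank '[[0,0,0.002,0],[0,0,0.004,0],[0,0,0.004,0],[0,0,0.004,0]]'| grep -E "pos|force|opening"
```

```text
tool_pos: [0.5535, 0.3644, 0.093]
contact_force: [-0.0, 0.4, -0.0]
opening: 0.0428
grasp_force: 0.0
tool_pos: [0.5534, 0.3643, 0.089]
contact_force: [-1.0, -0.4, -0.5]
opening: 0.0426
grasp_force: 0.0
```

```bash
python3 -m crank '[[0,0,0,0],[0,0,0,0],[0,0,0,0],[0,0,0,0],[0,0,0,0]]' 0 | grep -vE "clock"; python3 -c "
from h import *
print(sense()['ft_torque']);need(.554,.3645,.09,107.2)"
```

```text
tool_pos: [0.5532, 0.365, 0.0892]
orientation: [3.141, 0.0, -3.051]
contact_force: [-3.0, 4.4, 3.1]
opening: 0.0126
grasp_force: 60.2
[0.51414888 0.45412716 0.05529741]
need mm [-0.8 -0.6 -0.8] turn 77.99 | t 60.0 yaw -174.81 F [-3.   4.4  3.1] open 12.6
```

```bash
python3 -m crank '[[0,0,0,5],[0,0,0,10],[0,0,0,16],[0,0,0,22],[0,0,0,28],[0,0,0,34],[0,0,0,40],[0,0,0,45],[0,0,0,50],[0,0,0,50]]' | grep -E "pos|force|orient";  python3 -m crank '[[0,0,0,5],[0,0,0,10],[0,0,0,15],[0,0,0,20],[0,0,0,24],[0,0,0,27],[0,0,0,28],[0,0,0,28],[0,0,0,28],[0,0,0,28]]' | grep -E "pos|force|orient";python3 -c "
from h import *
print(sense()['ft_torque']);need(.554,.3645,.09,107.2)"
```

```text
tool_pos: [0.5535, 0.3659, 0.0893]
orientation: [3.139, -0.001, 2.354]
contact_force: [-0.7, 8.1, 0.4]
grasp_force: 59.9
tool_pos: [0.5539, 0.3662, 0.0893]
orientation: [3.139, -0.002, 1.871]
contact_force: [1.9, 10.0, -1.9]
grasp_force: 59.6
[ 1.49377208 -0.29660305 -0.03159887]
need mm [-1.6 -0.4 -0.7] turn -0.0 | t 61.6 yaw 107.2 F [ 1.9 10.  -1.9] open 12.7
```

Now release, rise, step clear and check.

```bash
python3 -m crank '[[0,0,0,0],[0,0,0,0],[0,0,0,0],[0,0,0,0],[0,0,0,0]]' 0.5 | grep force; python3 -m crank '[[0,0,-0.02,0],[0,0,-0.05,0],[0,0,-0.09,0],[0,0,-0.13,0],[0,0,-0.17,0],[0,0,-0.21,0],[-0.04,0,-0.23,0],[-0.08,0,-0.23,0],[-0.12,0,-0.23,0],[-0.16,0,-0.23,0]]' >/dev/null; python3 -m crank '[[-0.04,0,0,0],[-0.08,0,0,0],[-0.12,0,0,0],[-0.16,0,0,0],[-0.2,0,0,0],[-0.24,0,0,0],[-0.28,0,0,0],[-0.32,0,0,0],[-0.32,0,0,0],[-0.32,0,0,0]]' | grep pos
python3 - <<'E'
from h import *
g=grab_frame("top");cv2.imwrite("pics/raw4.png",g[:,:,::-1])
a=cv2.resize(g[195:275,90:165],(450,480),interpolation=cv2.INTER_CUBIC);b=cv2.resize(g[160:272,140:222],(350,478),interpolation=cv2.INTER_CUBIC);b=np.vstack([b,np.zeros((2,350,3),np.uint8)])
cv2.imwrite("pics/fin.png",cv2.convertScaleAbs(np.hstack([a,b])[:,:,::-1],alpha=1.5))
for c,k in caps(.203): print(c,k)
E
```

```text
contact_force: [0.0, -0.5, -0.1]
grasp_force: 0.0
tool_pos: [0.6949, -0.0973, 0.3177]
[0.59044857 0.13415849] 181
[0.566587   0.25591169] 194
[0.53094396 0.15342475] 193
[0.5203201  0.21456554] 192
```

View pics/fin.png

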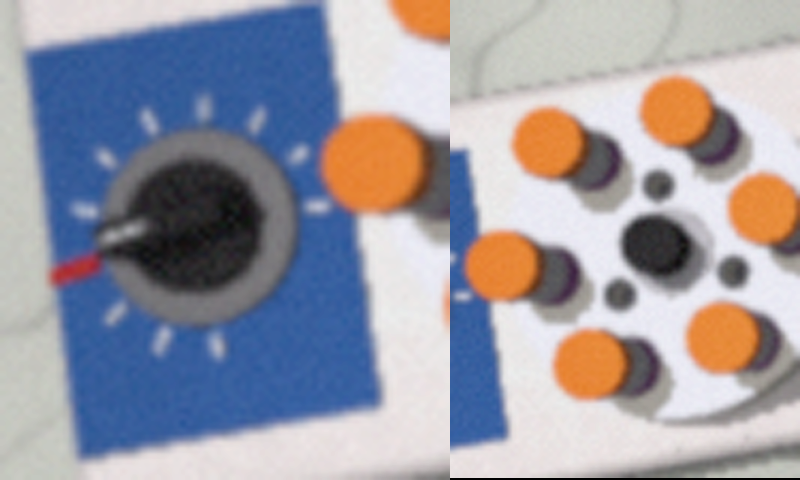

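All six tubes are upright in the head. The pointer runs (145,226)→(102,243), roughly parallel to the red mark (101,262)→(51,279). I'll check its angle in numbers.

Run:
```python
from h import *
g=cv2.imread("pics/raw4.png").astype(np.float32)
f=lambda x,y,z:at("top",90+(x+.5)/6-.5,195+(y+.5)/6-.5,z)
def dirn(a,b,z): d=f(*b,z)-f(*a,z);return np.degrees(np.arctan2(d[1],d[0]))%360
print(dirn((145,226),(102,243),.114),dirn((101,262),(51,279),.07))
def axis(mask,z,u0,v0):
    ys,xs=np.nonzero(mask);w=mask[ys,xs]
    P=np.array([at("top",x/6+u0-5/12,y/6+v0-5/12,z) for x,y in zip(xs,ys)]);c=P.mean(0)
    v=np.linalg.eigh(np.cov((P-c).T))[1][:,1];return c,np.degrees(np.arctan2(v[1],v[0]))%180
c=cv2.resize(g[195:275,90:165],None,fx=6,fy=6,interpolation=cv2.INTER_CUBIC)
gray=c.mean(2)
m=np.zeros_like(gray,bool);m[215:255,102:150]=gray[215:255,102:150]>70
cc,a=axis(m,.114,90,195);print("pointer",cc,a,m.sum())
r=(c[:,:,2]>90)&(c[:,:,1]<60)&(c[:,:,0]<70);cr,ar=axis(r,.07,90,195);print("red",cr,ar,r.sum())
ax=np.array([.554,.3647])
for q in(cc,cr): print(np.degrees(np.arctan2(*(q-ax)[::-1])))
```

```text
110.51895816056653 107.66200012195593
pointer [0.55010644 0.3770141 ] 105.38614213947947 530
red [0.54540133 0.38680273] 104.76159899525523 884
107.54629047606618
111.25763224261098
```

```bash
python3 -c "
from workcell import *
print(sign_off())"
```

```text
the job is handed in; nothing more can be done
None
```

The head is fully home on the studs, all six tubes are upright at the bottom of their places, and the dial is at the red mark (pointer within about 1–3° by camera); the tip box, bottle and carton were not touched, and the job is handed in.

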